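# Shake out the rattling terminal boxes and load the sound ones into the marking machine

### The job

Pull the marking machine's carriage out to its loading stop, then shake each closed terminal box on the bench: the sound ones go on the pulled-out carriage, lying flat on its rubber plate and not stacked, and every one with a loose part rattling inside (one or two of them) goes flat into the rework tray. When all the sound boxes are loaded, slide the carriage fully home under the marking head without slamming it, and leave everything else on the bench where it is.

Things in the scene. Friction and masses are not known exactly. Their poses are not given: they have to be found in the camera images.
- unit_a_mid (a point): A closed die-cast aluminium terminal box with a screwed lid, 90 mm long (own x), 54 wide (y), 42 high (z), 0.25 to 0.9 kg; a black blanking plug sticks out 10 mm from its +x end. This point is its centre, half-way up. It starts flat, lid up, on the right half of the bench. Sound and rattling boxes look alike and what is fitted inside varies, so weight does not tell. None if absent (4 or 5 boxes are there).
- unit_b_mid (a point): Another terminal box, sizes as unit_a, its centre. In a rattling box (one or two of them, any) a brass cable gland of about 220 g (31 mm across; gland_a for unit_a and so on; spares lie in the bins) lies loose crosswise and rolls freely over 53 mm along the box's length (own x): it knocks on the ends when the box is jerked or tipped lengthwise and rests at the low end. In a sound box nothing moves. None if absent.
- unit_c_mid (a point): Another terminal box, same as unit_a in every size, its centre; it may be sound or rattling. None if absent.
- unit_d_mid (a point): Another terminal box, same as unit_a in every size, its centre; it may be sound or rattling. None if absent.
- unit_e_mid (a point): Another terminal box, same as unit_a in every size, its centre; it may be sound or rattling. None if absent.
- carriage_floor (a point): Middle of the loading surface of the marking machine's carriage: a flat rubber-covered plate, 250 x 250 mm inside a rim 8 mm high and 5 mm thick, its surface 44 mm above the bench. Moves with the carriage. x: along the slide towards the working end, where the marking head hangs from a column on the left, its stylus tip 106 mm above this surface; z up.
- carriage_grip (a point): The carriage's upright black cylindrical grip, 22 mm across, standing from 41 to 105 mm above the bench beside the carriage (160 mm from its middle, on its -y side). This point is on its axis, 80 mm above the bench; it moves with the carriage.
- carriage (a joint): How far the carriage is pulled out (m): 0 = home against the stop at the working end, under the marking head; 0.20 = out against the loading stop. It moves along the x axis of carriage_floor (out is towards -x), stays where it is left and takes about 4 N to move slowly.
- rework_floor (a point): Middle of the inner floor of the rework tray: a shallow sheet-steel tray fixed to the bench on the right, 260 x 140 mm outside (own x is its length), walls 28 mm high and 3 mm thick, floor 3 mm thick. z up.
- tape_roll: A black roll of insulating tape, 68 mm across and 19 mm high, lying flat; it may lie among the boxes. A bystander, to be left where it is; origin at its underside.
- rail_piece: An offcut of steel mounting rail, 130 x 35 x 5 mm, lying flat near the boxes. A bystander, to be left where it is; origin at its underside.
- tape_measure: A yellow tape measure, 72 x 38 x 66 mm, standing on the left. A bystander, to be left where it is; origin at its underside.
- driver: A screwdriver, 200 mm long, lying on the bench in front of the robot. A bystander, to be left where it is; origin at its underside (screwdriver: lying along its x).
- spanner: A spanner, 170 mm long, lying beyond the boxes. A bystander, to be left where it is; origin at its underside.
- spray: A spray can, 52 mm across and 150 mm tall, standing at the far right, beyond the rework tray and the boxes. A bystander, to be left where it is; origin at its underside.
Not all that is in view belongs to the job. What is shaped like the part that bears unit_c_mid but blue or green is not meant.

How it is judged:
By the outcome, as a careful person would: the job done as asked, in the order asked, and still so for the second after the job is handed in, with the robot touching nothing.
Of gland_a, gland_b, gland_c only 1 to 2 are there at a start; the rules pass over those that are not, and their reading is None.
Of unit_d, unit_e only 1 to 2 are there at a start; the rules pass over those that are not, and their reading is None.
At some moment in a run one of unit_a, unit_b, unit_c, unit_d, unit_e may be knocked a few centimetres aside while the robot is not near it.
Once in a run the grip may slacken for a moment while it holds something.
It also fails if it takes over 210 s, if anything falls off the work surface, if the arm or the gripper's body presses on something with over 40 N, if the wrist force passes 120 N, or if a joint passes its speed limit or range.

### The arm

A 6-joint arm with a two-finger parallel gripper is mounted at the origin on the work surface. World frame = base frame: x ahead of the robot, y to its left, z up, the work surface at z = 0. Lengths are in m, angles in rad, forces in N, time in s.
With the tool pointing down it reaches from about 0.375 to 0.9 m from the base axis. Payload 3.1 kg.
Tool frame: the origin (TCP) lies on the front face of the gripper's body, between the roots of the fingers; the fingertips stand 73 mm ahead of it and the grasp point (between the pads) lies 54 mm ahead of it; z points along the fingers, y is the line along which they close (so a half turn about z gives the same grasp; the last joint's range is limited). The gripper opens to 85 mm and grips with 20 to 120 N. Pads are 22 mm wide; open, the fingers measure 114 mm over their backs; the gripper's body (76 mm by 85 mm) begins 54 mm behind the grasp point. The pads swing forward as they close: fully open they stand 13 mm farther back than shut.
Start: joints at [0.93, 0.527, 1.433, -0, 1.181, -0.178], TCP at [0.278, 0.56, 0.304] pointing down, gripper open.
Joint ranges: [-3.08, 3.08], [-0.75, 2.2], [0.22, 2.44], [-1.43, 4.57], [0, 2.65], [-2.85, 2.85]. Speed limits (rad/s): [2.79, 2.79, 3.14, 3.14, 3.14, 3.14].

### API

Orientations are given as a 3x3 rotation matrix whose columns are the frame's x, y, z axes.
In Python, from station import robot gives the robot as it stands. The module is installed in compiled form; this text tells all that it offers.
- The arm moves only by the tool arm_command, never from a script. Its argument "increments" is a list of rows, each an object with "jaw": the opening, from 0 (shut) to 1 (fully open); "dp": the shift along the world's x, y, z normalised to -1 to 1, where 1 is 4 cm, a list of three; "turn": the turn, a rotation vector about the world's x, y, z normalised to -1 to 1, where 1 is 180 degrees, a list of three. In form: [{"jaw": jaw, "dp": [x, y, z], "turn": [ax, ay, az]}, ...]. A call has 1 to 8 rows; each row shifts and turns the commanded pose from where the row before left it; what a row does not reach is not made up. A row lasts 1/10 s, in which the tool goes at most 50 mm and 8.59 degrees, less where a joint would pass 70% of its speed; a pose out of reach is approached as far as the arm can. A call with a number of a shift or a turn outside -1 to 1 is refused whole. A call with a gripper value outside its range is refused whole. The fingers move at their own pace and stop on an object; "grip_force" is the grip in N (left out, the last holds). Time passes only in rows, so rows that do not move let the fingers close. It gives the time, the measured TCP pose, the force, the opening and the grip force at its end, in the units of the state.
- robot.state(): the state, without advancing time (a new reading comes with each control period).
- robot.camera(name): name is "scene" or "top" or "wrist"; returns a dict with "frame" (400x640x3 uint8, blue, green, red), "z_map" (400x640 float32, m along the optical axis (not along the pixel's ray), 0 where there is no reading), "mtx" (3x3 intrinsics, pixels), "k1" (the pictures are not rectified: a ray, as slopes to the right and down, at radius r is drawn at 1 + k1 r^2 times it, then the intrinsics apply), "extrinsics" (4x4, takes a point from camera to world coordinates). Camera axes: x right, y up, looking along -z (the intrinsics and any distortion apply to the point x, -y, -z); pixel columns grow to the right and rows downward; lengths in m; the calibration is good to about 2 mm. A picture is of the moment at which its call begins.
- robot.hand_in(): hands the job in; it is judged then, once.
The state is a dict: "time_s": time; "joints": joint angles; "qvel": joint speeds; "effort": joint torques, N m; "position": TCP position; "ee_rot": TCP orientation; "force": force on the tool from outside, world axes, zero at the start; "moment": the same for the moment, N m; "finger_gap": finger opening in m; "finger_force": force on a finger pad.
Only numpy, scipy, OpenCV 4.12 (cv2) and the standard library are available. Lean on these libraries where they do the work, as an engineer would, in place of code of your own. Each camera call takes 0.05 s, during which the arm holds its last target. There are 200 camera calls.

## Working session

There is one attempt and no reset: what is moved stays moved. The work goes in short steps, Python scripts to look and compute and a tool call to move; the robot and the scene stay as the last step left them, time stands still between calls to the robot, and variables do not carry over. Pictures are saved under pics/ and viewed, at most 14 in all, crops included, and the job is handed in when it is done.

Besides the shell and the picture viewer there is one more tool, called after "Request:" as a command line: name --argument value ..., lists and objects as JSON in quotes. arm_command: Moves the arm, as the interface text tells. Its arguments: {"type":"object","properties":{"increments":{"type":"array"},"grip_force":{"type":"number"}},"required":["increments"]}

```bash
mkdir -p pics
cat > h.py <<'E'
import numpy as np, cv2
from station import robot
def cam(n):
    c=robot.camera(n); return c
def ray(c,u,v):
    K=np.array(c["mtx"]);xd=(u-K[0,2])/K[0,0];yd=(v-K[1,2])/K[1,1]
    x,y=xd,yd
    for _ in range(20):
        s=1+c["k1"]*(x*x+y*y);x,y=xd/s,yd/s
    E=np.array(c["extrinsics"]);return E[:3,3],E[:3,:3]@np.array([x,-y,-1.0])
def onz(c,u,v,z):
    o,d=ray(c,u,v);return o+d*(z-o[2])/d[2]
def dep(c,u,v):
    o,d=ray(c,u,v);return o+d*float(c["z_map"][int(v),int(u)])
def cloud(c):
    K=np.array(c["mtx"]);vv,uu=np.mgrid[0:400,0:640].astype(float)
    xd=(uu-K[0,2])/K[0,0];yd=(vv-K[1,2])/K[1,1];x,y=xd,yd
    for _ in range(20):
        s=1+c["k1"]*(x*x+y*y);x,y=xd/s,yd/s
    E=np.array(c["extrinsics"]);d=np.stack([x,-y,-np.ones_like(x)],-1)@E[:3,:3].T
    return E[:3,3]+d*c["z_map"][...,None]
E
python3 - <<'E'
from h import *
for n in ["scene","top"]:
    c=cam(n);cv2.imwrite(f"pics/{n}0.png",c["frame"]);np.save(n+"0.npy",c,allow_pickle=True)
    print(n,c["mtx"],c["k1"],c["extrinsics"])
s=robot.state();print(s)
E
```

```text
scene [[416.87482376   0.         308.17687385]
 [  0.         416.87482376 190.37319182]
 [  0.           0.           1.        ]] -0.027207974513615063 [[ 0.84912824 -0.33912698  0.4049372   0.95694208]
 [ 0.52805317  0.52781127 -0.66526319 -0.72516089]
 [ 0.01187828  0.77872213  0.62725653  0.78396693]
 [ 0.          0.          0.          1.        ]]
top [[443.08399713   0.         312.2414762 ]
 [  0.         443.08399713 187.18201752]
 [  0.           0.           1.        ]] -0.007491055171165035 [[-0.00906141  0.999012   -0.04350769  0.43918132]
 [-0.9999386  -0.00933022 -0.00597917  0.03146518]
 [-0.0063792   0.04345084  0.9990352   1.48204941]
 [ 0.          0.          0.          1.        ]]
{'time_s': 0.1, 'joints': array([ 9.30537242e-01,  5.28358125e-01,  1.43377291e+00,  1.28306776e-05,
        1.18137683e+00, -1.78480537e-01]), 'qvel': array([-0.00067105, -0.00199795, -0.00150913, -0.00182429, -0.00041619,
       -0.00140632]), 'effort': array([-3.43523761e-04, -4.43309927e+01, -1.78585482e+01, -2.60923298e-04,
        3.93220267e-03, -3.45553399e-07]), 'position': array([0.27812166, 0.55915302, 0.30304099]), 'ee_rot': array([[-8.95259120e-01,  4.45544361e-01, -1.15366829e-03],
       [ 4.45545716e-01,  8.95257883e-01, -1.52878964e-03],
       [ 3.51687029e-04, -1.88267483e-03, -9.99998166e-01]]), 'force': array([-0.07794264, -0.10961576,  0.83829312]), 'moment': array([-0.01896321, -0.01883725, -0.02918167]), 'finger_force': 0.0, 'finger_gap': 0.08515359596485506}
```

View pics/top0.png

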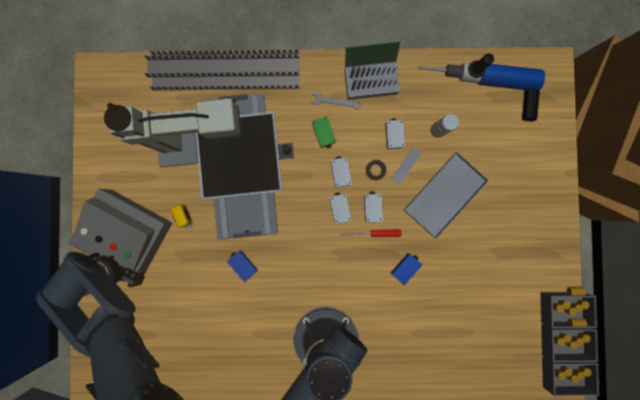

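View pics/scene0.png

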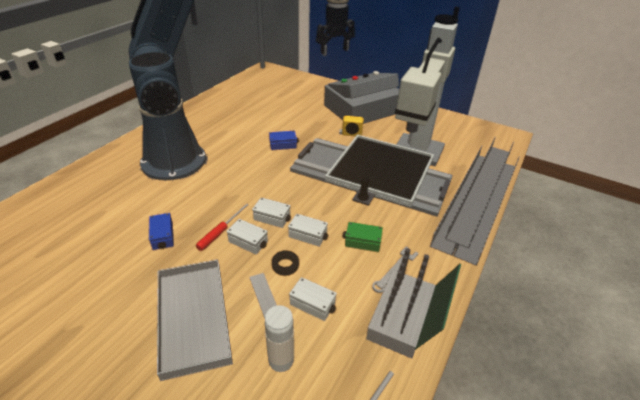

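The top view shows four light-grey boxes at (341,171), (395,133), (341,208) and (373,207). The blue boxes at (242,265) and (406,268) and the green one at (323,131) are decoys. The carriage centre is at (240,155), its grip at (286,150), the rework tray at (446,195) and the marking head at (218,117).

```bash
cat >> h.py <<'E'
def boxes(c,zt=0.042,ymax=0.1):
    "light grey box lids -> list (centre,long axis deg,dims,px) by ray to plane; plug side from dark blob"
    f=c["frame"];hsv=cv2.cvtColor(f,cv2.COLOR_BGR2HSV)
    m=((hsv[...,1]<60)&(hsv[...,2]>125)).astype(np.uint8)*255
    m=cv2.morphologyEx(m,cv2.MORPH_OPEN,np.ones((3,3)))
    out=[]
    for k in cv2.findContours(m,cv2.RETR_EXTERNAL,cv2.CHAIN_APPROX_NONE)[0]:
        if cv2.contourArea(k)<150: continue
        w=np.array([onz(c,p[0][0],p[0][1],zt)[:2] for p in k]).astype(np.float32)
        (x,y),(a,b),t=cv2.minAreaRect(w*1000)
        if a<b:a,b,t=b,a,t+90
        out.append((round(x),round(y),round(a),round(b),round((t+90)%180-90,1),tuple(k[:,0].mean(0).round())))
    return out
E
python3 - <<'E'
from h import *
cs={n:np.load(n+"0.npy",allow_pickle=True).item() for n in ["scene","top"]}
for n,c in cs.items():
    print(n);[print(b) for b in boxes(c)]
c=cs["top"]
P=cloud(c)
for n,u,v in [("A",341,171),("B",395,133),("C",341,208),("D",373,207),("grip",286,150),("carr",240,155),("tray",446,195),("head",218,117),("floor near tray",480,240)]:
    print(n,dep(c,u,v).round(3))
for n,u,v in [("grip",363,190),("carr",380,165),("tray",195,315)]: print("scene",n,dep(cs["scene"],u,v).round(3))
# carriage plate: dark, left part
hsv=cv2.cvtColor(c["frame"],cv2.COLOR_BGR2HSV)
m=((hsv[...,2]<60)&(P[...,2]>0.03)&(P[...,2]<0.06)).astype(np.uint8)
k=max(cv2.findContours(m,cv2.RETR_EXTERNAL,cv2.CHAIN_APPROX_NONE)[0],key=cv2.contourArea)
w=np.array([onz(c,*p[0],0.044)[:2] for p in k]).astype(np.float32)*1000
print("plate",cv2.minAreaRect(w),cv2.boxPoints(cv2.minAreaRect(w)).round(), P[m>0][:,2].mean())
# tray
for nm,cc in [("t",c)]:
    r=(P[...,0]>.25)&(P[...,0]<.7)&(P[...,1]<-.2)&(P[...,2]>.015)&(P[...,2]<.04)
    q=(P[r][:,:2]*1000).astype(np.float32);print("traywall",cv2.minAreaRect(q),len(q))
g=(P[...,2]>.085)&(P[...,2]<.115)&(abs(P[...,0]-dep(c,286,150)[0])<.04)&(abs(P[...,1]-dep(c,286,150)[1])<.04)
print("griptop",P[g].mean(0),g.sum())
h=(P[...,2]>.14)&(P[...,0]>.4);print("head",P[h].min(0),P[h].max(0))
z=cv2.resize(c["frame"][90:250,180:420],None,fx=3.3,fy=3.3,interpolation=2);cv2.imwrite("pics/c1.png",z)
E
```

```text
scene
(1050, -244, 196, 46, 31.5, (np.float64(490.0), np.float64(389.0)))
(997, -229, 56, 35, 41.5, (np.float64(461.0), np.float64(365.0)))
(677, -243, 95, 68, 3.0, (np.float64(313.0), np.float64(298.0)))
(637, -322, 228, 63, -41.0, (np.float64(274.0), np.float64(326.0)))
(492, -413, 233, 129, -43.0, (np.float64(192.0), np.float64(320.0)))
(841, -144, 203, 119, -84.0, (np.float64(400.0), np.float64(305.0)))
(434, -168, 92, 69, 2.2, (np.float64(245.0), np.float64(233.0)))
(554, -69, 93, 78, 9.0, (np.float64(306.0), np.float64(230.0)))
(434, -55, 96, 58, 11.9, (np.float64(272.0), np.float64(208.0)))
(772, 247, 158, 82, -84.8, (np.float64(427.0), np.float64(195.0)))
(1133, 164, 697, 320, 89.9, (np.float64(562.0), np.float64(308.0)))
(422, 229, 189, 126, -82.6, (np.float64(325.0), np.float64(155.0)))
(660, 462, 140, 109, 3.3, (np.float64(420.0), np.float64(147.0)))
(-304, -129, 608, 179, -89.8, (np.float64(66.0), np.float64(148.0)))
(-524, 2, 572, 62, -89.8, (np.float64(65.0), np.float64(112.0)))
(467, 1078, 351, 145, -83.9, (np.float64(425.0), np.float64(73.0)))
(895, 1907, 2607, 834, 8
[... 700 characters left out ...]
0.433 -0.053  0.041]
D [ 0.436 -0.156  0.043]
grip [0.616 0.121 0.103]
carr [0.609 0.275 0.041]
tray [ 0.473 -0.407 -0.001]
head [0.672 0.28  0.35 ]
floor near tray [ 0.322 -0.518 -0.004]
scene grip [0.624 0.11  0.074]
scene carr [0.598 0.288 0.042]
scene tray [ 0.473 -0.397  0.002]
plate ((608.7259521484375, 282.8871154785156), (244.66265869140625, 244.7163848876953), 5.44462251663208) [[475. 393.]
 [499. 149.]
 [742. 173.]
 [719. 416.]] 0.04516100048110623
traywall ((498.2432861328125, -273.981201171875), (369.7591552734375, 407.12103271484375), 48.36530303955078) 739
griptop [0.62131561 0.12082493 0.10484234] 41
head [ 0.40043943 -0.49954921  0.14004824] [0.8883763  0.7429833  1.48204941]
```

View pics/c1.png

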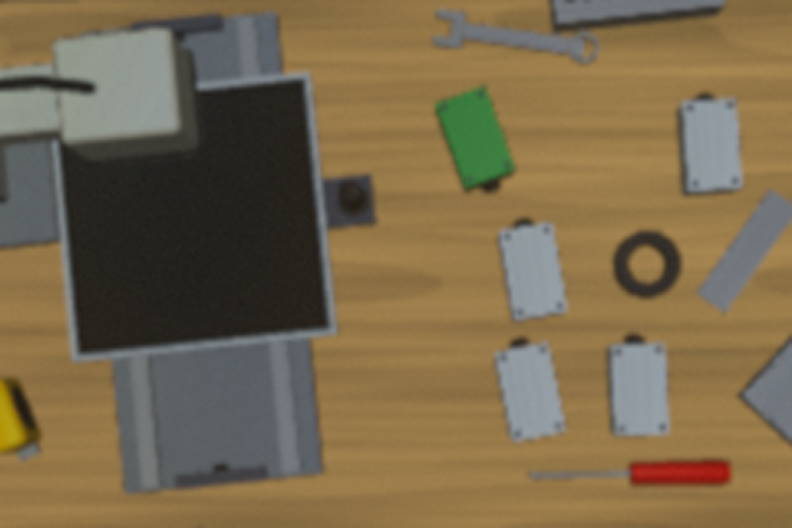

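Both views put the four lids at about z 0.042, 89 x 52 mm. These are the only light-grey ones; the blue and green lookalikes are excluded. The plugs point to +x, the plate is at (0.609,0.283) with a 5.4° yaw, and the grip is at (0.622,0.122). I'll move to the grip next.

Request:
arm_command --increments '[{"jaw": 1, "dp": [0.45, -0.875, 0], "turn": [0, 0, -0.0403]}, {"jaw": 1, "dp": [0.45, -0.875, 0], "turn": [0, 0, -0.0403]}, {"jaw": 1, "dp": [0.45, -0.875, 0], "turn": [0, 0, -0.0403]}, {"jaw": 1, "dp": [0.45, -0.875, 0], "turn": [0, 0, -0.0403]}, {"jaw": 1, "dp": [0.45, -0.875, 0], "turn": [0, 0, -0.0403]}, {"jaw": 1, "dp": [0.45, -0.875, 0], "turn": [0, 0, -0.0403]}, {"jaw": 1, "dp": [0.45, -0.875, 0], "turn": [0, 0, -0.0403]}, {"jaw": 1, "dp": [0.45, -0.875, 0], "turn": [0, 0, -0.0403]}]'

```text
time_s: 0.9
position: [0.4227, 0.278, 0.3037]
ee_rot: [[-0.091, 0.996, -0.001], [0.996, 0.091, -0.0], [-0.0, -0.001, -1.0]]
force: [0.9, 0.4, -0.4]
finger_gap: 0.0854
finger_force: 0.0
```

Request:
arm_command --increments '[{"jaw": 1, "dp": [0.83, -0.66, -0.3], "turn": [0, 0, 0]}, {"jaw": 1, "dp": [0.83, -0.66, -0.3], "turn": [0, 0, 0]}, {"jaw": 1, "dp": [0.83, -0.66, -0.3], "turn": [0, 0, 0]}, {"jaw": 1, "dp": [0.83, -0.66, -0.3], "turn": [0, 0, 0]}, {"jaw": 1, "dp": [0.83, -0.66, -0.3], "turn": [0, 0, 0]}, {"jaw": 1, "dp": [0.83, -0.66, -0.3], "turn": [0, 0, 0]}, {"jaw": 1, "dp": [0, 0, 0], "turn": [0, 0, 0]}, {"jaw": 1, "dp": [0, 0, 0], "turn": [0, 0, 0]}]'

```text
time_s: 1.7
position: [0.6215, 0.1203, 0.2307]
ee_rot: [[-0.094, 0.996, -0.003], [0.996, 0.094, 0.0], [0.001, -0.003, -1.0]]
force: [0.0, 0.7, -0.2]
finger_gap: 0.0855
finger_force: 0.0
```

Run:
```python
from h import *
s=robot.state();print(s["time_s"],s["position"],s["ee_rot"],s["force"])
c=cam("wrist");np.save("w1.npy",c,allow_pickle=True);cv2.imwrite("pics/w1.png",c["frame"])
P=cloud(c);g=(P[...,2]>.09)&(P[...,2]<.115)&(abs(P[...,0]-.622)<.05)&(abs(P[...,1]-.122)<.05)
q=P[g];print(g.sum(),(q.min(0)+q.max(0))/2,q.min(0),q.max(0))
```

```text
1.7 [0.62149037 0.12027795 0.23069157] [[-9.39750398e-02  9.95571087e-01 -2.62739974e-03]
 [ 9.95574400e-01  9.39761640e-02  3.07468466e-04]
 [ 5.53019664e-04 -2.58687756e-03 -9.99996501e-01]] [ 0.03755426  0.65402744 -0.17190834]
890 [0.62148973 0.12207226 0.09866354] [0.61062828 0.11138488 0.09005178] [0.63235118 0.13275964 0.1072753 ]
```

View pics/w1.png

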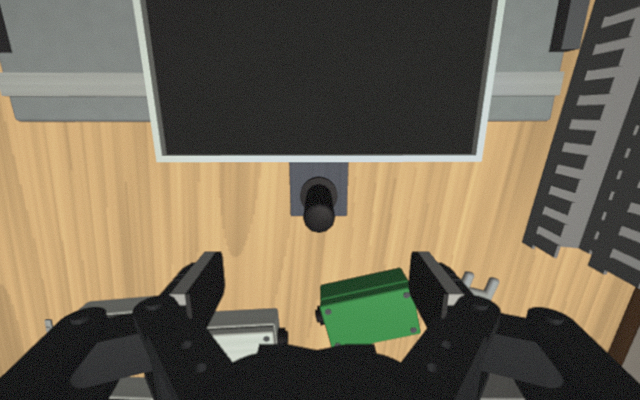

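The wrist view shows the grip at (318,205), centred between the fingers. Depth gives its axis at (0.6215,0.122) and its top at 0.106, which matches the text.

Request:
arm_command --increments '[{"jaw": 1, "dp": [0, 0.05, -0.75], "turn": [0, 0, 0]}, {"jaw": 1, "dp": [0, 0, -0.8], "turn": [0, 0, 0]}, {"jaw": 1, "dp": [0, 0, -0.8], "turn": [0, 0, 0]}, {"jaw": 0.1, "dp": [0, 0, 0], "turn": [0, 0, 0]}, {"jaw": 0.1, "dp": [0, 0, 0], "turn": [0, 0, 0]}, {"jaw": 0.1, "dp": [0, 0, 0], "turn": [0, 0, 0]}, {"jaw": 0.1, "dp": [0, 0, 0], "turn": [0, 0, 0]}, {"jaw": 0.1, "dp": [0, 0, 0], "turn": [0, 0, 0]}]' --grip_force 25

```text
time_s: 2.55
position: [0.6224, 0.1234, 0.14]
ee_rot: [[-0.096, 0.995, 0.003], [0.995, 0.096, 0.0], [0.0, 0.003, -1.0]]
force: [-0.2, -0.3, 5.6]
finger_gap: 0.0213
finger_force: 24.8
```

Request:
arm_command --increments '[{"jaw": 0.1, "dp": [0, 0, 0], "turn": [0, 0, 0]}, {"jaw": 0.1, "dp": [-0.1, -0.01, 0], "turn": [0, 0, 0]}, {"jaw": 0.1, "dp": [-0.2, -0.019, 0], "turn": [0, 0, 0]}, {"jaw": 0.1, "dp": [-0.2, -0.019, 0], "turn": [0, 0, 0]}, {"jaw": 0.1, "dp": [-0.2, -0.019, 0], "turn": [0, 0, 0]}, {"jaw": 0.1, "dp": [-0.2, -0.019, 0], "turn": [0, 0, 0]}]'

```text
time_s: 3.15
position: [0.5878, 0.12, 0.1401]
ee_rot: [[-0.096, 0.995, 0.007], [0.995, 0.096, 0.001], [0.0, 0.007, -1.0]]
force: [2.3, 2.6, 7.0]
finger_gap: 0.0207
finger_force: 25.7
```

Request:
arm_command --increments '[{"jaw": 0.1, "dp": [-0.25, -0.024, 0], "turn": [0, 0, 0]}, {"jaw": 0.1, "dp": [-0.25, -0.024, 0], "turn": [0, 0, 0]}, {"jaw": 0.1, "dp": [-0.25, -0.024, 0], "turn": [0, 0, 0]}, {"jaw": 0.1, "dp": [-0.25, -0.024, 0], "turn": [0, 0, 0]}, {"jaw": 0.1, "dp": [-0.25, -0.024, 0], "turn": [0, 0, 0]}, {"jaw": 0.1, "dp": [-0.25, -0.024, 0], "turn": [0, 0, 0]}, {"jaw": 0.1, "dp": [-0.2, -0.02, 0], "turn": [0, 0, 0]}, {"jaw": 0.1, "dp": [-0.1, -0.01, 0], "turn": [0, 0, 0]}]'

```text
time_s: 3.95
position: [0.515, 0.113, 0.14]
ee_rot: [[-0.096, 0.995, 0.006], [0.995, 0.096, 0.001], [0.0, 0.006, -1.0]]
force: [3.0, 3.6, 9.3]
finger_gap: 0.0214
finger_force: 25.7
```

```bash
cat >> h.py <<'E'
def plate(c):
    P=cloud(c);hsv=cv2.cvtColor(c["frame"],cv2.COLOR_BGR2HSV)
    m=((hsv[...,2]<60)&(P[...,2]>0.03)&(P[...,2]<0.06)).astype(np.uint8)
    k=max(cv2.findContours(m,cv2.RETR_EXTERNAL,cv2.CHAIN_APPROX_NONE)[0],key=cv2.contourArea)
    w=np.array([onz(c,*p[0],0.044)[:2] for p in k]).astype(np.float32)*1000
    return cv2.minAreaRect(w)
E
python3 - <<'E'
from h import *
c=cam("top");cv2.imwrite("pics/t2.png",cv2.resize(c["frame"][80:280,180:420],None,fx=2.5,fy=2.5));print(plate(c))
E
```

```text
((498.7332763671875, 272.43560791015625), (249.4318389892578, 243.56643676757812), 5.287243843078613)
```

View pics/t2.png

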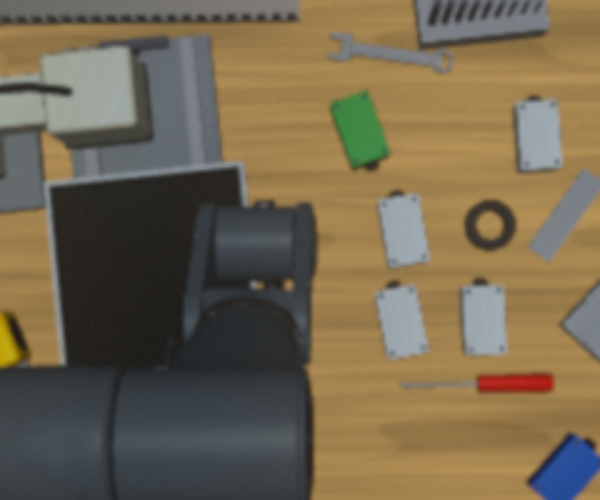

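The carriage has followed by about 0.107 m; its far edge is now at row 150 in the full frame. I'll keep pulling, more slowly, watching the force.

Request:
arm_command --increments '[{"jaw": 0.1, "dp": [-0.1, -0.01, 0], "turn": [0, 0, 0]}, {"jaw": 0.1, "dp": [-0.1, -0.01, 0], "turn": [0, 0, 0]}, {"jaw": 0.1, "dp": [-0.1, -0.01, 0], "turn": [0, 0, 0]}, {"jaw": 0.1, "dp": [-0.1, -0.01, 0], "turn": [0, 0, 0]}, {"jaw": 0.1, "dp": [-0.1, -0.01, 0], "turn": [0, 0, 0]}, {"jaw": 0.1, "dp": [-0.1, -0.01, 0], "turn": [0, 0, 0]}, {"jaw": 0.1, "dp": [-0.1, -0.01, 0], "turn": [0, 0, 0]}, {"jaw": 0.1, "dp": [-0.1, -0.01, 0], "turn": [0, 0, 0]}]'

```text
time_s: 4.8
position: [0.4902, 0.1105, 0.1401]
ee_rot: [[-0.094, 0.995, 0.023], [0.996, 0.094, 0.002], [0.0, 0.023, -1.0]]
force: [19.9, 11.1, -6.2]
finger_gap: 0.0212
finger_force: 33.1
```

Request:
arm_command --increments '[{"jaw": 0.1, "dp": [-0.1, -0.01, 0], "turn": [0, 0, 0]}, {"jaw": 0.1, "dp": [-0.1, -0.01, 0], "turn": [0, 0, 0]}, {"jaw": 0.1, "dp": [-0.1, -0.01, 0], "turn": [0, 0, 0]}]'

```text
time_s: 5.1
position: [0.4887, 0.1103, 0.1402]
ee_rot: [[-0.092, 0.995, 0.047], [0.996, 0.092, 0.004], [0.0, 0.047, -0.999]]
force: [41.5, 20.4, -26.2]
finger_gap: 0.022
finger_force: 51.1
```

Request:
arm_command --increments '[{"jaw": 0.1, "dp": [-0.1, -0.01, 0], "turn": [0, 0, 0]}, {"jaw": 0.1, "dp": [-0.1, -0.01, 0], "turn": [0, 0, 0]}]'

```text
time_s: 5.3
position: [0.4878, 0.1101, 0.14]
ee_rot: [[-0.091, 0.994, 0.063], [0.996, 0.091, 0.005], [-0.0, 0.063, -0.998]]
force: [55.2, 28.5, -42.3]
finger_gap: 0.0214
finger_force: 63.3
```

The force rises against a stop at x = 0.49, which is the loading stop. I'll relax, release and lift.

Request:
arm_command --increments '[{"jaw": 0.1, "dp": [0.3, 0.03, 0], "turn": [0, 0, 0]}, {"jaw": 0.1, "dp": [0.24, 0.024, 0], "turn": [0, 0, 0]}, {"jaw": 0.1, "dp": [0, 0, 0], "turn": [0, 0, 0]}]'

```text
time_s: 5.6
position: [0.4906, 0.1106, 0.1398]
ee_rot: [[-0.096, 0.995, 0.017], [0.995, 0.096, 0.001], [-0.0, 0.017, -1.0]]
force: [10.9, 8.2, 2.5]
finger_gap: 0.0214
finger_force: 28.2
```

Request:
arm_command --increments '[{"jaw": 0.8, "dp": [0, 0, 0], "turn": [0, 0, 0]}, {"jaw": 0.8, "dp": [0, 0, 0], "turn": [0, 0, 0]}, {"jaw": 0.8, "dp": [0, 0, 0], "turn": [0, 0, 0]}, {"jaw": 0.8, "dp": [0, 0, 0.5], "turn": [0, 0, 0]}, {"jaw": 0.8, "dp": [0, 0, 1], "turn": [0, 0, 0]}, {"jaw": 0.8, "dp": [0, 0, 1], "turn": [0, 0, 0]}, {"jaw": 0.8, "dp": [0, 0, 0.5], "turn": [0, 0, 0]}, {"jaw": 0.8, "dp": [0, 0, 0], "turn": [0, 0, 0]}]'

```text
time_s: 6.4
position: [0.484, 0.1096, 0.2606]
ee_rot: [[-0.096, 0.995, 0.006], [0.995, 0.096, -0.0], [-0.001, 0.006, -1.0]]
force: [0.1, -0.6, 0.6]
finger_gap: 0.0685
finger_force: 0.0
```

Run:
```python
from h import *
s=robot.state();print(s["time_s"],s["position"],s["ee_rot"],s["force"],s["joints"])
c=cam("wrist");P=cloud(c)
g=(P[...,2]>.09)&(P[...,2]<.115)&(abs(P[...,0]-.49)<.05)&(abs(P[...,1]-.11)<.05)
q=P[g];print(g.sum(),(q.min(0)+q.max(0))/2)
c=cam("top");print(plate(c));[print(b) for b in boxes(c)]
```

```text
6.4 [0.48397789 0.1095652  0.26060332] [[-9.58685544e-02  9.95377771e-01  5.68445446e-03]
 [ 9.95393758e-01  9.58709703e-02 -1.53420231e-04]
 [-6.97685252e-04  5.64356231e-03 -9.99983832e-01]] [ 0.1125887  -0.61663365  0.63049082] [-2.90216520e-03  4.17490188e-01  1.79965738e+00 -1.72261935e-04
  9.18760185e-01 -9.88160332e-02]
690 [0.4905538  0.10939907 0.0987081 ]
((477.0943298339844, 270.470947265625), (244.37498474121094, 243.9725341796875), 5.357419967651367)
(434, -158, 90, 53, 2.3, (np.float64(374.0), np.float64(208.0)))
(432, -50, 91, 55, 11.3, (np.float64(340.0), np.float64(208.0)))
(552, -54, 91, 55, 8.7, (np.float64(341.0), np.float64(172.0)))
(473, -390, 241, 125, -43.0, (np.float64(444.0), np.float64(195.0)))
(569, -266, 125, 34, -36.3, (np.float64(406.0), np.float64(166.0)))
(675, -233, 88, 54, 2.7, (np.float64(395.0), np.float64(134.0)))
(713, -414, 50, 49, -1.3, (np.float64(451.0), np.float64(122.0)))
(735, 435, 271, 103, -85.4, (np.float64(195.0), np.float64(118.0)))
(708, 220, 194, 15, 6.2, (np.float64(257.0), np.float64(125.0)))
(819, -165, 166, 18, -84.3, (np.float64(374.0), np.float64(90.0)))
```

The carriage is out, with the plate centre at (0.477,0.2705) and the grip at (0.4905,0.1094). I'll go above box A, the one at pixel (341,172).

Request:
arm_command --increments '[{"jaw": 0.9, "dp": [0.155, -0.373, -0.13], "turn": [0, 0, -0.0438]}, {"jaw": 0.9, "dp": [0.155, -0.373, -0.13], "turn": [0, 0, -0.0438]}, {"jaw": 0.9, "dp": [0.155, -0.373, -0.13], "turn": [0, 0, -0.0438]}, {"jaw": 0.9, "dp": [0.155, -0.373, -0.13], "turn": [0, 0, -0.0438]}, {"jaw": 0.9, "dp": [0.155, -0.373, -0.13], "turn": [0, 0, -0.0438]}, {"jaw": 0.9, "dp": [0.155, -0.373, -0.13], "turn": [0, 0, -0.0438]}, {"jaw": 0.9, "dp": [0.155, -0.373, -0.13], "turn": [0, 0, -0.0438]}, {"jaw": 0.9, "dp": [0.155, -0.373, -0.13], "turn": [0, 0, -0.0438]}]'

```text
time_s: 7.3
position: [0.5315, -0.0101, 0.2139]
ee_rot: [[0.847, 0.531, -0.005], [0.531, -0.847, 0.001], [-0.004, -0.004, -1.0]]
force: [-0.3, -0.5, 0.4]
finger_gap: 0.0763
finger_force: 0.0
```

Request:
arm_command --increments '[{"jaw": 0.9, "dp": [0.155, -0.373, -0.13], "turn": [0, 0, -0.0438]}, {"jaw": 0.9, "dp": [0.155, -0.373, -0.13], "turn": [0, 0, -0.0438]}, {"jaw": 0.9, "dp": [0.155, -0.373, -0.13], "turn": [0, 0, -0.0438]}, {"jaw": 0.9, "dp": [0, 0, 0], "turn": [0, 0, 0]}, {"jaw": 0.9, "dp": [0, 0, 0], "turn": [0, 0, 0]}]'

```text
time_s: 7.8
position: [0.5502, -0.0541, 0.1991]
ee_rot: [[0.988, 0.155, -0.004], [0.155, -0.988, 0.001], [-0.004, -0.002, -1.0]]
force: [0.3, 0.2, 0.1]
finger_gap: 0.0765
finger_force: 0.0
```

```bash
cat >> h.py <<'E'
def lid(c,x0,y0,z0=.032,z1=.052,r=.065):
    P=cloud(c);hsv=cv2.cvtColor(c["frame"],cv2.COLOR_BGR2HSV)
    g=(P[...,2]>z0)&(P[...,2]<z1)&(np.hypot(P[...,0]-x0,P[...,1]-y0)<r)&(hsv[...,2]>100)&(hsv[...,1]<70)
    (x,y),(a,b),t=cv2.minAreaRect((P[g][:,:2]*1000).astype(np.float32))
    if a<b:a,b,t=b,a,t+90
    return round(x,1),round(y,1),round(a),round(b),round((t+90)%180-90,1),np.median(P[g][:,2]).round(4),int(g.sum())
def avg(n=1):
    s=robot.state();R=np.array(s["ee_rot"]);return s["time_s"],np.round(s["force"],2),np.round(s["moment"],3),"tool-frame M",np.round(R.T@s["moment"],3),np.round(s["finger_gap"],4)
E
python3 - <<'E'
from h import *
s=robot.state();print(s["time_s"],s["position"],s["ee_rot"]);print(avg())
c=cam("wrist");print(lid(c,.552,-.054));cv2.imwrite("pics/w2.png",c["frame"])
E
```

```text
7.8 [ 0.55018145 -0.05412991  0.19914249] [[ 0.98795896  0.15466373 -0.00402744]
 [ 0.15467072 -0.98796496  0.00148382]
 [-0.00374948 -0.00208888 -0.99999079]]
(7.8, array([0.26, 0.21, 0.07]), array([-0.039,  0.031,  0.014]), 'tool-frame M', array([-0.034, -0.037, -0.014]), np.float64(0.0765))
(550.1, -55.3, 89, 54, 9.0, np.float64(0.0423), 7682)
```

View pics/w2.png

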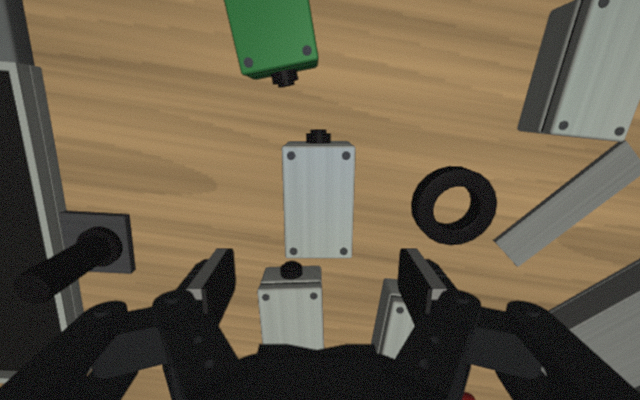

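Box A (lid at (318,200) in the wrist view, grey, plug forward) is well aligned at (0.550,-0.055), lid height 0.0423. I'll grasp it and lift.

Request:
arm_command --increments '[{"jaw": 0.9, "dp": [0, -0.03, -1], "turn": [0, 0, 0]}, {"jaw": 0.9, "dp": [0, 0, -1], "turn": [0, 0, 0]}, {"jaw": 0.9, "dp": [0, 0, -0.98], "turn": [0, 0, 0]}, {"jaw": 0.9, "dp": [0, 0, 0], "turn": [0, 0, 0]}, {"jaw": 0.4, "dp": [0, 0, 0], "turn": [0, 0, 0]}, {"jaw": 0.4, "dp": [0, 0, 0], "turn": [0, 0, 0]}, {"jaw": 0.4, "dp": [0, 0, 0], "turn": [0, 0, 0]}, {"jaw": 0.4, "dp": [0, 0, 0], "turn": [0, 0, 0]}]' --grip_force 80

```text
time_s: 8.65
position: [0.5522, -0.0555, 0.0835]
ee_rot: [[0.988, 0.153, 0.003], [0.153, -0.988, -0.001], [0.003, 0.001, -1.0]]
force: [-0.5, 2.6, 3.0]
finger_gap: 0.0527
finger_force: 87.9
```

Request:
arm_command --increments '[{"jaw": 0.4, "dp": [0, 0, 0], "turn": [0, 0, 0]}, {"jaw": 0.4, "dp": [0, 0, 0.5], "turn": [0, 0, 0]}, {"jaw": 0.4, "dp": [0, 0, 0.5], "turn": [0, 0, 0]}, {"jaw": 0.4, "dp": [0, 0, 0.5], "turn": [0, 0, 0]}, {"jaw": 0.4, "dp": [0, 0, 0], "turn": [0, 0, 0]}, {"jaw": 0.4, "dp": [0, 0, 0], "turn": [0, 0, 0]}]'

```text
time_s: 9.25
position: [0.5511, -0.0557, 0.1413]
ee_rot: [[0.988, 0.153, -0.0], [0.153, -0.988, -0.0], [-0.0, 0.0, -1.0]]
force: [0.5, -0.6, -7.8]
finger_gap: 0.0525
finger_force: 87.4
```

```bash
cat >> h.py <<'E'
def M(n=4):
    F=[];T=[];
    for i in range(n):
        cam("wrist");s=robot.state();R=np.array(s["ee_rot"]);F.append(s["force"]);T.append(R.T@np.array(s["moment"]))
    z=R[:,2];x=R[:,0]
    print("t%.2f F"%s["time_s"],np.mean(F,0).round(2),"Mtool",np.mean(T,0).round(4),"sd",np.std(T,0).round(4),"gap",round(s["finger_gap"],4),"x.z(pitch deg)",np.degrees(np.arcsin(x[2])).round(2),np.round(s["position"],4))
E
python3 -c "
from h import *
M()"
```

```text
t9.45 F [-0.4   0.44 -7.5 ] Mtool [-0.0093 -0.0333 -0.0032] sd [0.0314 0.0245 0.0269] gap 0.0528 x.z(pitch deg) -0.15 [ 0.5506 -0.0554  0.1402]
```

Request:
arm_command --increments '[{"jaw": 0.4, "dp": [0, 0, 0], "turn": [0.0057, -0.0366, 0]}, {"jaw": 0.4, "dp": [0, 0, 0], "turn": [0.0057, -0.0366, 0]}, {"jaw": 0.4, "dp": [0, 0, 0], "turn": [0.0057, -0.0366, 0]}, {"jaw": 0.4, "dp": [0, 0, 0], "turn": [0, 0, 0]}, {"jaw": 0.4, "dp": [0, 0, 0], "turn": [0, 0, 0]}, {"jaw": 0.4, "dp": [0, 0, 0], "turn": [-0.0048, 0.0311, 0]}, {"jaw": 0.4, "dp": [0, 0, 0], "turn": [-0.0048, 0.0311, 0]}, {"jaw": 0.4, "dp": [0, 0, 0], "turn": [-0.0048, 0.0311, 0]}]'

```text
time_s: 10.25
position: [0.5533, -0.0539, 0.1417]
ee_rot: [[0.988, 0.154, 0.02], [0.154, -0.988, 0.011], [0.021, -0.008, -1.0]]
force: [0.5, 1.1, -8.3]
finger_gap: 0.0532
finger_force: 87.6
```

```bash
python3 -c "
from h import *
M(3);M(6)"
```

```text
t10.40 F [ 1.35 -0.25 -7.68] Mtool [-0.0616  0.2719  0.0323] sd [0.0417 0.0538 0.0475] gap 0.0528 x.z(pitch deg) 1.69 [ 0.5546 -0.0533  0.1414]
t10.70 F [-0.09  0.06 -8.15] Mtool [ 0.0085 -0.0143  0.0006] sd [0.0334 0.0233 0.0253] gap 0.0528 x.z(pitch deg) 1.43 [ 0.5516 -0.0531  0.1411]
```

Request:
arm_command --increments '[{"jaw": 0.4, "dp": [0, 0, 0], "turn": [-0.0065, 0.0421, 0]}, {"jaw": 0.4, "dp": [0, 0, 0], "turn": [-0.0065, 0.0421, 0]}, {"jaw": 0.4, "dp": [0, 0, 0], "turn": [-0.0065, 0.0421, 0]}, {"jaw": 0.4, "dp": [0, 0, 0], "turn": [0, 0, 0]}, {"jaw": 0.4, "dp": [0, 0, 0], "turn": [0, 0, 0]}, {"jaw": 0.4, "dp": [0, 0, 0], "turn": [0.0048, -0.0311, 0]}, {"jaw": 0.4, "dp": [0, 0, 0], "turn": [0.0048, -0.0311, 0]}, {"jaw": 0.4, "dp": [0, 0, 0], "turn": [0.0048, -0.0311, 0]}]'

```text
time_s: 11.5
position: [0.551, -0.053, 0.1418]
ee_rot: [[0.985, 0.154, -0.076], [0.154, -0.988, 0.001], [-0.075, -0.012, -0.997]]
force: [-0.1, 0.4, -8.0]
finger_gap: 0.0526
finger_force: 88.9
```

```bash
python3 -c "
from h import *
M(3);M(6)"
```

```text
t11.65 F [-1.79  0.09 -6.8 ] Mtool [ 0.0163 -0.0361 -0.0073] sd [0.0349 0.1069 0.026 ] gap 0.0527 x.z(pitch deg) -4.74 [ 0.5497 -0.0531  0.1418]
t11.95 F [ 0.12  0.01 -7.65] Mtool [-0.0269  0.0999 -0.0028] sd [0.0195 0.0197 0.023 ] gap 0.0527 x.z(pitch deg) -4.56 [ 0.5528 -0.053   0.1411]
```

Request:
arm_command --increments '[{"jaw": 0.4, "dp": [0, 0, 0], "turn": [-0.0048, 0.0311, 0]}, {"jaw": 0.4, "dp": [0, 0, 0], "turn": [-0.0048, 0.0311, 0]}, {"jaw": 0.4, "dp": [0, 0, 0], "turn": [-0.0048, 0.0311, 0]}, {"jaw": 0.4, "dp": [0, 0, 0], "turn": [0, 0, 0]}, {"jaw": 0.4, "dp": [0, 0, 0], "turn": [0, 0, 0]}, {"jaw": 0.4, "dp": [0, 0, 0], "turn": [0, 0, 0]}, {"jaw": 0.4, "dp": [0, 0, 0], "turn": [0, 0, 0]}]'

```text
time_s: 12.65
position: [0.5518, -0.053, 0.1414]
ee_rot: [[0.919, 0.15, -0.364], [0.144, -0.989, -0.044], [-0.367, -0.012, -0.93]]
force: [0.5, 0.1, -7.3]
finger_gap: 0.0529
finger_force: 89.0
```

```bash
python3 -c "
from h import *
M(5)"
```

```text
t12.90 F [-0.35  0.37 -8.01] Mtool [0.0007 0.5802 0.0008] sd [0.0182 0.08   0.0183] gap 0.0527 x.z(pitch deg) -21.51 [ 0.5522 -0.0531  0.1415]
```

Request:
arm_command --increments '[{"jaw": 0.4, "dp": [0, 0, 0], "turn": [0.0057, -0.0366, 0]}, {"jaw": 0.4, "dp": [0, 0, 0], "turn": [0.0057, -0.0366, 0]}, {"jaw": 0.4, "dp": [0, 0, 0], "turn": [0.0057, -0.0366, 0]}, {"jaw": 0.4, "dp": [0, 0, 0], "turn": [0.0057, -0.0366, 0]}, {"jaw": 0.4, "dp": [0, 0, 0], "turn": [0.0057, -0.0366, 0]}, {"jaw": 0.4, "dp": [0, 0, 0], "turn": [0.0057, -0.0366, 0]}, {"jaw": 0.4, "dp": [0, 0, 0], "turn": [0, 0, 0]}, {"jaw": 0.4, "dp": [0, 0, 0], "turn": [0, 0, 0]}]'

```text
time_s: 13.7
position: [0.5519, -0.0514, 0.1409]
ee_rot: [[0.945, 0.163, 0.282], [0.15, -0.987, 0.065], [0.289, -0.019, -0.957]]
force: [0.7, -0.1, -7.7]
finger_gap: 0.0529
finger_force: 89.7
```

Request:
arm_command --increments '[{"jaw": 0.4, "dp": [0, 0, 0], "turn": [0, 0, 0]}, {"jaw": 0.4, "dp": [0, 0, 0], "turn": [0, 0, 0]}]'

```text
time_s: 13.9
position: [0.5537, -0.0516, 0.1413]
ee_rot: [[0.944, 0.163, 0.287], [0.151, -0.986, 0.064], [0.293, -0.017, -0.956]]
force: [0.4, 0.7, -8.1]
finger_gap: 0.0529
finger_force: 89.7
```

```bash
python3 -c "
from h import *
M(5)"
```

```text
t14.15 F [ 0.32  0.12 -7.86] Mtool [-0.0213 -0.4515 -0.0072] sd [0.0274 0.0639 0.0162] gap 0.0528 x.z(pitch deg) 17.03 [ 0.553  -0.0515  0.141 ]
```

```bash
cat >> h.py <<'E'
def M(n=5):
    F=[];T=[];E=[]
    for i in range(n):
        cam("wrist");s=robot.state();R=np.array(s["ee_rot"]);F.append(s["force"]);T.append((R.T@np.array(s["moment"]))[1]);E.append(s["effort"][3:])
    x=R[:,0]
    print("t%.2f Fz %.2f"%(s["time_s"],np.mean(F,0)[2]),"My %.4f sd %.4f"%(np.mean(T),np.std(T)),"eff",np.mean(E,0).round(4),np.std(E,0).round(4),"gap",round(s["finger_gap"],4),"sinp %.4f"%x[2],"pitch vel",np.round(s["qvel"],3)[4],"q",np.round(s["joints"],3))
E
python3 -c "
from h import *
M()"
```

```text
t14.40 Fz -7.77 My -0.4339 sd 0.0613 eff [ 0.4943 -0.893   0.0019] [0.0005 0.0016 0.0006] gap 0.0529 sinp 0.2929 pitch vel 0.001 q [-0.361  0.647  1.897  0.449  0.381  0.65 ]
```

Request:
arm_command --increments '[{"jaw": 0.4, "dp": [0, 0, 0], "turn": [-0.0055, 0.035, 0]}, {"jaw": 0.4, "dp": [0, 0, 0], "turn": [-0.0055, 0.035, 0]}, {"jaw": 0.4, "dp": [0, 0, 0], "turn": [0, 0, 0]}, {"jaw": 0.4, "dp": [0, 0, 0], "turn": [0, 0, 0]}, {"jaw": 0.4, "dp": [0, 0, 0], "turn": [0, 0, 0]}, {"jaw": 0.4, "dp": [0, 0, 0], "turn": [0, 0, 0]}, {"jaw": 0.4, "dp": [0, 0, 0], "turn": [0, 0, 0]}, {"jaw": 0.4, "dp": [0, 0, 0], "turn": [0, 0, 0]}]'

```text
time_s: 15.2
position: [0.5527, -0.0511, 0.1409]
ee_rot: [[0.984, 0.159, 0.082], [0.156, -0.987, 0.035], [0.087, -0.021, -0.996]]
force: [-0.1, -0.5, -6.8]
finger_gap: 0.0525
finger_force: 89.6
```

```bash
python3 -c "
from h import *
M()"
```

```text
t15.45 Fz -7.50 My -0.0583 sd 0.0640 eff [ 0.1938 -0.2977 -0.0005] [0.0007 0.0021 0.0005] gap 0.0529 sinp 0.0866 pitch vel -0.019 q [-0.318  0.663  1.781  0.099  0.633  1.016]
```

Request:
arm_command --increments '[{"jaw": 0.4, "dp": [0, 0, 0], "turn": [-0.0044, 0.028, 0]}, {"jaw": 0.4, "dp": [0, 0, 0], "turn": [-0.0044, 0.028, 0]}, {"jaw": 0.4, "dp": [0, 0, 0], "turn": [0, 0, 0]}, {"jaw": 0.4, "dp": [0, 0, 0], "turn": [0, 0, 0]}, {"jaw": 0.4, "dp": [0, 0, 0], "turn": [0, 0, 0]}, {"jaw": 0.4, "dp": [0, 0, 0], "turn": [0, 0, 0]}, {"jaw": 0.4, "dp": [0, 0, 0], "turn": [0, 0, 0]}, {"jaw": 0.4, "dp": [0, 0, 0], "turn": [0, 0, 0]}]'

```text
time_s: 16.25
position: [0.5529, -0.0511, 0.141]
ee_rot: [[0.983, 0.155, -0.093], [0.156, -0.988, 0.007], [-0.091, -0.022, -0.996]]
force: [0.2, 0.4, -7.2]
finger_gap: 0.0528
finger_force: 89.6
```

```bash
python3 -c "
from h import *
M()"
```

```text
t16.50 Fz -7.85 My 0.2352 sd 0.0395 eff [-0.0633  0.474  -0.0013] [0.0025 0.0054 0.0002] gap 0.0528 sinp -0.0915 pitch vel -0.022 q [-0.285  0.695  1.682 -0.026  0.857  1.146]
```

Request:
arm_command --increments '[{"jaw": 0.4, "dp": [0, 0, 0], "turn": [-0.0055, 0.035, 0]}, {"jaw": 0.4, "dp": [0, 0, 0], "turn": [-0.0055, 0.035, 0]}, {"jaw": 0.4, "dp": [0, 0, 0], "turn": [0, 0, 0]}, {"jaw": 0.4, "dp": [0, 0, 0], "turn": [0, 0, 0]}, {"jaw": 0.4, "dp": [0, 0, 0], "turn": [0, 0, 0]}, {"jaw": 0.4, "dp": [0, 0, 0], "turn": [0, 0, 0]}, {"jaw": 0.4, "dp": [0, 0, 0], "turn": [0, 0, 0]}, {"jaw": 0.4, "dp": [0, 0, 0], "turn": [0, 0, 0]}]'

```text
time_s: 17.3
position: [0.5528, -0.0511, 0.1411]
ee_rot: [[0.939, 0.15, -0.308], [0.15, -0.988, -0.027], [-0.309, -0.021, -0.951]]
force: [0.4, 0.1, -8.0]
finger_gap: 0.0525
finger_force: 89.7
```

```bash
python3 -c "
from h import *
M()"
```

```text
t17.55 Fz -7.39 My 0.4851 sd 0.1174 eff [-4.1870e-01  1.6533e+00 -3.0000e-04] [0.001  0.0008 0.0001] gap 0.0525 sinp -0.3088 pitch vel 0.02 q [-0.251  0.754  1.56  -0.114  1.129  1.229]
```

Request:
arm_command --increments '[{"jaw": 0.4, "dp": [0, 0, 0], "turn": [0.0052, -0.0329, 0]}, {"jaw": 0.4, "dp": [0, 0, 0], "turn": [0.0052, -0.0329, 0]}, {"jaw": 0.4, "dp": [0, 0, 0], "turn": [0.0052, -0.0329, 0]}, {"jaw": 0.4, "dp": [0, 0, 0], "turn": [-0.0066, -0.001, 0]}, {"jaw": 0.4, "dp": [0, 0, 0], "turn": [0, 0, 0]}]'

```text
time_s: 18.05
position: [0.5522, -0.0508, 0.141]
ee_rot: [[0.987, 0.158, -0.004], [0.158, -0.987, 0.0], [-0.004, -0.001, -1.0]]
force: [0.5, 0.2, -6.9]
finger_gap: 0.0529
finger_force: 89.6
```

```bash
cat >> h.py <<'E'
import json
def S(tag,n=2):
    "append settled wrist-torque sample to file tag"
    D=[]
    for i in range(n):
        cam("wrist");s=robot.state();R=np.array(s["ee_rot"]);D.append([s["joints"][5],R[2,0],R[2,1],s["effort"][4],s["force"][2]])
    d=np.mean(D,0);open(tag,"a").write(json.dumps(list(d))+"\n");print(tag,d.round(4),"sd",np.std(D,0)[3].round(4),"gap",round(s["finger_gap"],4))
def fit(D):
    D=np.array(D);best=[]
    q,sp,yz,e=D[:,:4].T;sg=np.sign(sp)
    for sig in (1,-1):
        # My=-K sp - b + s*sg (gland to low end), Mx term sig*K*yz
        A=np.c_[-np.sin(q)*sp+sig*np.cos(q)*yz,-np.sin(q),np.sin(q)*sg]
        r=np.linalg.lstsq(A,e,rcond=None);x=r[0];print("sig",sig,"K %.3f b %.3f step %.4f"%tuple(x),"2*step",(2*x[2]).round(3),"res",(e-A@x).round(4))
def fitf(tag): fit([json.loads(l) for l in open(tag)])
E
python3 - <<'E'
from h import *
fit([(.65,.2929,-.017,-.893),(1.016,.0866,-.021,-.2977),(1.146,-.0915,-.022,.474),(1.229,-.3088,-.021,1.6533)])
s=robot.state();print(s["position"],s["ee_rot"].round(3),s["joints"].round(3),s["finger_gap"])
c=cam("top")
P=cloud(c);f=c["frame"];hsv=cv2.cvtColor(f,cv2.COLOR_BGR2HSV)
m=((hsv[...,1]<70)&(hsv[...,2]>80)&(P[...,0]>.3)&(P[...,0]<.65)&(P[...,1]<-.27)&(P[...,1]>-.55)).astype(np.uint8)
m=cv2.morphologyEx(m,cv2.MORPH_OPEN,np.ones((5,5)))
k=max(cv2.findContours(m,cv2.RETR_EXTERNAL,cv2.CHAIN_APPROX_NONE)[0],key=cv2.contourArea)
w=np.array([onz(c,*p[0],0.02)[:2] for p in k]).astype(np.float32)*1000;print("tray",cv2.minAreaRect(w))
g=cv2.erode(m,np.ones((9,9)))>0;print(np.median(P[g],0),g.sum())
[print(b) for b in boxes(c) if 80<b[2]<100]
E
```

```text
sig 1 K 5.477 b -0.152 step 0.0622 2*step 0.124 res [ 0.0224 -0.0159 -0.0146  0.0141]
sig -1 K 5.736 b -0.006 step 0.0669 2*step 0.134 res [ 0.0018 -0.0013 -0.0011  0.001 ]
[ 0.55219781 -0.05081372  0.14100727] [[ 0.987  0.158 -0.004]
 [ 0.158 -0.987  0.   ]
 [-0.004 -0.001 -1.   ]] [-0.293  0.676  1.735 -0.002  0.735  1.121] 0.05289373322760919
tray ((471.9344177246094, -397.7018737792969), (141.1986541748047, 254.30908203125), 46.89567947387695)
[ 0.47614856 -0.42343148  0.003254  ] 1186
(434, -158, 89, 53, 2.3, (np.float64(374.0), np.float64(207.0)))
(699, -254, 86, 55, -0.6, (np.float64(402.0), np.float64(126.0)))
```

The fit leaves only 2 mN·m residual and gives a step of 0.13 N·m, against 0.114 expected for a rolling gland, so box A rattles and goes to the rework tray. Box B has also been knocked, and now sits at (0.699,-0.254).

Request:
arm_command --increments '[{"jaw": 0.4, "dp": [-0.082, -0.882, 0], "turn": [0, 0, -0.0264]}, {"jaw": 0.4, "dp": [-0.082, -0.882, 0], "turn": [0, 0, -0.0264]}, {"jaw": 0.4, "dp": [-0.082, -0.882, 0], "turn": [0, 0, -0.0264]}, {"jaw": 0.4, "dp": [-0.082, -0.882, 0], "turn": [0, 0, -0.0264]}, {"jaw": 0.4, "dp": [-0.082, -0.882, 0], "turn": [0, 0, -0.0264]}, {"jaw": 0.4, "dp": [-0.082, -0.882, 0], "turn": [0, 0, -0.0264]}, {"jaw": 0.4, "dp": [-0.082, -0.882, 0], "turn": [0, 0, -0.0264]}, {"jaw": 0.4, "dp": [-0.082, -0.882, 0], "turn": [0, 0, -0.0264]}]'

```text
time_s: 18.9
position: [0.527, -0.3347, 0.1405]
ee_rot: [[0.874, -0.487, -0.002], [-0.487, -0.874, 0.002], [-0.002, -0.001, -1.0]]
force: [0.2, 0.3, -8.6]
finger_gap: 0.0531
finger_force: 89.7
```

Request:
arm_command --increments '[{"jaw": 0.4, "dp": [-0.082, -0.882, 0], "turn": [0, 0, -0.0264]}, {"jaw": 0.4, "dp": [-0.082, -0.882, 0], "turn": [0, 0, -0.0264]}, {"jaw": 0.4, "dp": [-0.082, -0.882, 0], "turn": [0, 0, -0.0264]}, {"jaw": 0.4, "dp": [0, 0, 0], "turn": [0, 0, 0]}, {"jaw": 0.4, "dp": [0, 0, 0], "turn": [0, 0, 0]}, {"jaw": 0.4, "dp": [0, 0, 0], "turn": [0, 0, 0]}]'

```text
time_s: 19.5
position: [0.5167, -0.4378, 0.14]
ee_rot: [[0.729, -0.684, -0.002], [-0.684, -0.729, 0.004], [-0.004, -0.001, -1.0]]
force: [0.9, 1.0, -7.9]
finger_gap: 0.0528
finger_force: 89.7
```

Run:
```python
from h import *
s=robot.state();print(s["position"],s["ee_rot"].round(3),s["joints"].round(3),s["finger_gap"])
c=cam("wrist");cv2.imwrite("pics/w3.png",c["frame"])
```

```text
[ 0.51668179 -0.43781573  0.13997581] [[ 0.729 -0.684 -0.002]
 [-0.684 -0.729  0.004]
 [-0.004 -0.001 -1.   ]] [-8.680e-01  7.940e-01  1.405e+00  1.000e-03  9.470e-01  1.456e+00] 0.052787225122854234
```

View pics/w3.png

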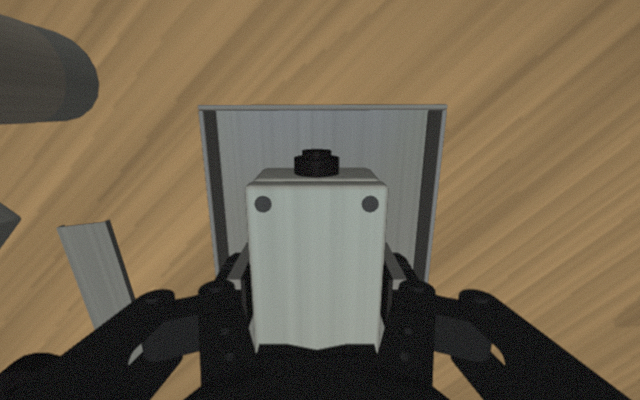

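The held box (plug at (317,163)) is centred and parallel over the tray, whose far rim is at row 107. I'll lower it, release and lift.

Request:
arm_command --increments '[{"jaw": 0.4, "dp": [0, 0, -0.4], "turn": [0, 0, 0]}, {"jaw": 0.4, "dp": [0, 0, -0.4], "turn": [0, 0, 0]}, {"jaw": 0.4, "dp": [0, 0, -0.3], "turn": [0, 0, 0]}, {"jaw": 0.4, "dp": [0, 0, -0.2], "turn": [0, 0, 0]}, {"jaw": 0.4, "dp": [0, 0, -0.05], "turn": [0, 0, 0]}, {"jaw": 0.4, "dp": [0, 0, 0], "turn": [0, 0, 0]}, {"jaw": 0.8, "dp": [0, 0, 0], "turn": [0, 0, 0]}, {"jaw": 0.8, "dp": [0, 0, 0], "turn": [0, 0, 0]}]'

```text
time_s: 20.35
position: [0.5178, -0.4404, 0.0882]
ee_rot: [[0.729, -0.685, 0.003], [-0.685, -0.729, -0.002], [0.004, -0.0, -1.0]]
force: [0.7, 0.2, 0.3]
finger_gap: 0.0686
finger_force: 0.0
```

Request:
arm_command --increments '[{"jaw": 0.8, "dp": [0, 0, 0], "turn": [0, 0, 0]}, {"jaw": 0.8, "dp": [0, 0, 0.5], "turn": [0, 0, 0]}, {"jaw": 0.8, "dp": [0, 0, 1], "turn": [0, 0, 0]}, {"jaw": 0.8, "dp": [0, 0, 1], "turn": [0, 0, 0]}, {"jaw": 0.9, "dp": [0, 0, 0.5], "turn": [0, 0, 0]}, {"jaw": 0.9, "dp": [0, 0, 0], "turn": [0, 0, 0]}]'

```text
time_s: 20.95
position: [0.5186, -0.4412, 0.2121]
ee_rot: [[0.729, -0.685, 0.007], [-0.685, -0.729, -0.007], [0.01, 0.0, -1.0]]
force: [0.7, -0.1, -0.6]
finger_gap: 0.077
finger_force: 0.0
```

Run:
```python
from h import *
s=robot.state();print(s["position"],s["ee_rot"].round(3),s["joints"].round(3),s["finger_gap"])
c=cam("wrist");print(lid(c,.516,-.439,.035,.055))
c=cam("top");
[print(b) for b in boxes(c) if 80<b[2]<100 ]
```

```text
[ 0.51862129 -0.44117811  0.21207711] [[ 0.729 -0.685  0.007]
 [-0.685 -0.729 -0.007]
 [ 0.01   0.    -1.   ]] [-8.690e-01  7.020e-01  1.366e+00  1.000e-03  1.064e+00  1.456e+00] 0.07703251055790239
(514.8, -438.5, 90, 54, -43.0, np.float64(0.0452), 7008)
(437, -157, 81, 52, -0.8, (np.float64(372.0), np.float64(205.0)))
(432, -50, 91, 55, 11.3, (np.float64(340.0), np.float64(208.0)))
(699, -254, 90, 55, 3.6, (np.float64(402.0), np.float64(126.0)))
```

Box A lies flat in the tray, with its lid at 0.045. Next is box D.

Request:
arm_command --increments '[{"jaw": 0.9, "dp": [-0.236, 0.786, 0], "turn": [0, 0, 0.028]}, {"jaw": 0.9, "dp": [-0.236, 0.786, 0], "turn": [0, 0, 0.028]}, {"jaw": 0.9, "dp": [-0.236, 0.786, 0], "turn": [0, 0, 0.028]}, {"jaw": 0.9, "dp": [-0.236, 0.786, 0], "turn": [0, 0, 0.028]}, {"jaw": 0.9, "dp": [-0.236, 0.786, 0], "turn": [0, 0, 0.028]}, {"jaw": 0.9, "dp": [-0.236, 0.786, 0], "turn": [0, 0, 0.028]}, {"jaw": 0.9, "dp": [-0.236, 0.786, 0], "turn": [0, 0, 0.028]}, {"jaw": 0.9, "dp": [-0.236, 0.786, 0], "turn": [0, 0, 0.028]}]'

```text
time_s: 21.85
position: [0.44, -0.1859, 0.2055]
ee_rot: [[0.999, -0.047, -0.003], [-0.047, -0.999, 0.003], [-0.003, -0.003, -1.0]]
force: [0.3, 0.2, -0.7]
finger_gap: 0.0767
finger_force: 0.0
```

Request:
arm_command --increments '[{"jaw": 0.9, "dp": [-0.236, 0.786, 0], "turn": [0, 0, 0.028]}, {"jaw": 0.9, "dp": [0, 0, 0], "turn": [0, 0, 0]}, {"jaw": 0.9, "dp": [0, 0, 0], "turn": [0, 0, 0]}]'

```text
time_s: 22.15
position: [0.4315, -0.1554, 0.206]
ee_rot: [[0.999, 0.038, -0.002], [0.038, -0.999, 0.002], [-0.002, -0.002, -1.0]]
force: [-0.4, -0.6, -1.0]
finger_gap: 0.0769
finger_force: 0.0
```

Run:
```python
from h import *
s=robot.state();print(s["position"],s["ee_rot"].round(3),s["joints"].round(3),s["finger_gap"])
c=cam("wrist");print(lid(c,.434,-.158))
```

```text
[ 0.43147636 -0.15544088  0.20602307] [[ 0.999  0.038 -0.002]
 [ 0.038 -0.999  0.002]
 [-0.002 -0.002 -1.   ]] [-0.59   0.474  1.935  0.     0.736  0.942] 0.07687827904043865
(432.5, -158.9, 90, 54, 1.9, np.float64(0.0423), 7317)
```

Request:
arm_command --increments '[{"jaw": 0.9, "dp": [0.025, -0.088, -1], "turn": [0, 0, 0]}, {"jaw": 0.9, "dp": [0, 0, -1], "turn": [0, 0, 0]}, {"jaw": 0.9, "dp": [0, 0, -1], "turn": [0, 0, 0]}, {"jaw": 0.9, "dp": [0, 0, -0.06], "turn": [0, 0, 0]}, {"jaw": 0.4, "dp": [0, 0, 0], "turn": [0, 0, 0]}, {"jaw": 0.4, "dp": [0, 0, 0], "turn": [0, 0, 0]}, {"jaw": 0.4, "dp": [0, 0, 0], "turn": [0, 0, 0]}, {"jaw": 0.4, "dp": [0, 0, 0], "turn": [0, 0, 0]}]' --grip_force 80

```text
time_s: 23.0
position: [0.4337, -0.1602, 0.0861]
ee_rot: [[0.999, 0.037, 0.003], [0.037, -0.999, -0.001], [0.003, 0.001, -1.0]]
force: [-0.3, -0.3, -4.0]
finger_gap: 0.0529
finger_force: 85.9
```

Request:
arm_command --increments '[{"jaw": 0.4, "dp": [0, 0, 0], "turn": [0, 0, 0]}, {"jaw": 0.4, "dp": [0, 0, 0.5], "turn": [0, 0, 0]}, {"jaw": 0.4, "dp": [0, 0, 0.5], "turn": [0, 0, 0]}, {"jaw": 0.4, "dp": [0, 0, 0.5], "turn": [0, 0, 0]}, {"jaw": 0.4, "dp": [0, 0, 0.2], "turn": [0, 0, 0]}, {"jaw": 0.4, "dp": [0, 0, 0], "turn": [0, 0, 0]}]'

```text
time_s: 23.6
position: [0.4333, -0.1599, 0.1537]
ee_rot: [[0.999, 0.038, 0.002], [0.038, -0.999, -0.001], [0.002, 0.001, -1.0]]
force: [0.8, 0.4, -4.7]
finger_gap: 0.0529
finger_force: 86.5
```

Request:
arm_command --increments '[{"jaw": 0.4, "dp": [0, 0, 0], "turn": [0.0012, -0.0315, 0]}, {"jaw": 0.4, "dp": [0, 0, 0], "turn": [0.0012, -0.0315, 0]}, {"jaw": 0.4, "dp": [0, 0, 0], "turn": [0.0012, -0.0315, 0]}, {"jaw": 0.4, "dp": [0, 0, 0], "turn": [0, 0, 0]}, {"jaw": 0.4, "dp": [0, 0, 0], "turn": [0, 0, 0]}, {"jaw": 0.4, "dp": [0, 0, 0], "turn": [0, 0, 0]}, {"jaw": 0.4, "dp": [0, 0, 0], "turn": [0, 0, 0]}, {"jaw": 0.4, "dp": [0, 0, 0], "turn": [0, 0, 0]}]'

```text
time_s: 24.4
position: [0.4343, -0.1577, 0.1523]
ee_rot: [[0.967, 0.042, 0.249], [0.039, -0.999, 0.02], [0.25, -0.009, -0.968]]
force: [0.8, 0.1, -3.8]
finger_gap: 0.0524
finger_force: 86.3
```

```bash
python3 -c "
from h import *
print(robot.state()['position']);S('D')"
```

```text
[ 0.43429519 -0.15772487  0.15230531]
D [ 0.3511  0.25   -0.0094 -0.3712 -4.8695] sd 0.0005 gap 0.0526
```

Request:
arm_command --increments '[{"jaw": 0.4, "dp": [0, 0, 0], "turn": [-0.0013, 0.0333, 0]}, {"jaw": 0.4, "dp": [0, 0, 0], "turn": [-0.0013, 0.0333, 0]}, {"jaw": 0.4, "dp": [0, 0, 0], "turn": [0, 0, 0]}, {"jaw": 0.4, "dp": [0, 0, 0], "turn": [0, 0, 0]}, {"jaw": 0.4, "dp": [0, 0, 0], "turn": [0, 0, 0]}, {"jaw": 0.4, "dp": [0, 0, 0], "turn": [0, 0, 0]}, {"jaw": 0.4, "dp": [0, 0, 0], "turn": [0, 0, 0]}, {"jaw": 0.4, "dp": [0, 0, 0], "turn": [0, 0, 0]}]'

```text
time_s: 25.3
position: [0.4344, -0.1561, 0.152]
ee_rot: [[0.996, 0.042, 0.084], [0.04, -0.999, 0.022], [0.085, -0.018, -0.996]]
force: [-0.5, -0.1, -4.8]
finger_gap: 0.0529
finger_force: 86.3
```

```bash
python3 -c "
from h import *
S('D')"
```

```text
D [ 0.7896  0.0853 -0.0181 -0.2256 -4.4451] sd 0.0006 gap 0.0527
```

Request:
arm_command --increments '[{"jaw": 0.4, "dp": [0, 0, 0], "turn": [-0.0011, 0.0278, 0]}, {"jaw": 0.4, "dp": [0, 0, 0], "turn": [-0.0011, 0.0278, 0]}, {"jaw": 0.4, "dp": [0, 0, 0], "turn": [0, 0, 0]}, {"jaw": 0.4, "dp": [0, 0, 0], "turn": [0, 0, 0]}, {"jaw": 0.4, "dp": [0, 0, 0], "turn": [0, 0, 0]}, {"jaw": 0.4, "dp": [0, 0, 0], "turn": [0, 0, 0]}, {"jaw": 0.4, "dp": [0, 0, 0], "turn": [0, 0, 0]}, {"jaw": 0.4, "dp": [0, 0, 0], "turn": [0, 0, 0]}]'

```text
time_s: 26.2
position: [0.4344, -0.1561, 0.1521]
ee_rot: [[0.995, 0.039, -0.09], [0.041, -0.999, 0.015], [-0.089, -0.018, -0.996]]
force: [-1.3, 0.2, -5.0]
finger_gap: 0.0529
finger_force: 86.3
```

```bash
python3 -c "
from h import *
S('D')"
```

```text
D [ 1.0046 -0.0892 -0.0183  0.4098 -4.0886] sd 0.0002 gap 0.0527
```

Request:
arm_command --increments '[{"jaw": 0.4, "dp": [0, 0, 0], "turn": [-0.0013, 0.0333, 0]}, {"jaw": 0.4, "dp": [0, 0, 0], "turn": [-0.0013, 0.0333, 0]}, {"jaw": 0.4, "dp": [0, 0, 0], "turn": [0, 0, 0]}, {"jaw": 0.4, "dp": [0, 0, 0], "turn": [0, 0, 0]}, {"jaw": 0.4, "dp": [0, 0, 0], "turn": [0, 0, 0]}, {"jaw": 0.4, "dp": [0, 0, 0], "turn": [0, 0, 0]}, {"jaw": 0.4, "dp": [0, 0, 0], "turn": [0, 0, 0]}, {"jaw": 0.4, "dp": [0, 0, 0], "turn": [0, 0, 0]}]'

```text
time_s: 27.1
position: [0.4344, -0.1561, 0.1521]
ee_rot: [[0.955, 0.035, -0.295], [0.039, -0.999, 0.007], [-0.294, -0.018, -0.956]]
force: [-1.0, -0.0, -4.3]
finger_gap: 0.0529
finger_force: 86.3
```

```bash
python3 -c "
from h import *
S('D');fitf('D')
c=cam('top');print(plate(c));[print(b) for b in boxes(c) if 80<b[2]<100 ]"
```

```text
D [ 1.1342 -0.2942 -0.0179  1.3143 -5.0238] sd 0.0 gap 0.0528
sig 1 K 4.601 b -0.148 step 0.0157 2*step 0.031 res [ 0.009  -0.0044 -0.003   0.0028]
sig -1 K 4.793 b -0.002 step 0.0010 2*step 0.002 res [-0.0027  0.0013  0.0009 -0.0008]
((477.3076477050781, 269.9937438964844), (243.8651885986328, 243.53880310058594), 5.497565269470215)
(588, -280, 82, 34, -36.8, (np.float64(410.0), np.float64(160.0)))
(699, -255, 90, 54, 3.4, (np.float64(402.0), np.float64(126.0)))
```

Request:
arm_command --increments '[{"jaw": 0.4, "dp": [0, 0, 0], "turn": [0.0012, -0.0315, 0]}, {"jaw": 0.4, "dp": [0, 0, 0], "turn": [0.0012, -0.0315, 0]}, {"jaw": 0.4, "dp": [0, 0, 0], "turn": [0.0012, -0.0315, 0]}, {"jaw": 0.4, "dp": [0, 0, 0], "turn": [0, 0, 0]}, {"jaw": 0.4, "dp": [0, 0, 0], "turn": [0, 0, 0]}]'

```text
time_s: 27.75
position: [0.4343, -0.1562, 0.1521]
ee_rot: [[0.999, 0.041, -0.005], [0.041, -0.999, 0.018], [-0.004, -0.018, -1.0]]
force: [0.1, -1.4, -4.7]
finger_gap: 0.0526
finger_force: 86.3
```

D's step is 0.002 N·m, so it is sound. I'll carry it over to the carriage, at the near-right slot (0.423,0.203).

Request:
arm_command --increments '[{"jaw": 0.4, "dp": [0, 0, 0.75], "turn": [-0.0057, 0, 0]}, {"jaw": 0.4, "dp": [0, 0.3, 0.75], "turn": [0, 0, 0]}, {"jaw": 0.4, "dp": [-0.03, 0.9, 0], "turn": [0, 0, 0.002]}, {"jaw": 0.4, "dp": [-0.03, 0.9, 0], "turn": [0, 0, 0.002]}, {"jaw": 0.4, "dp": [-0.03, 0.9, 0], "turn": [0, 0, 0.002]}, {"jaw": 0.4, "dp": [-0.03, 0.9, 0], "turn": [0, 0, 0.002]}, {"jaw": 0.4, "dp": [-0.03, 0.9, 0], "turn": [0, 0, 0.002]}, {"jaw": 0.4, "dp": [-0.03, 0.9, 0], "turn": [0, 0, 0.002]}]'

```text
time_s: 28.55
position: [0.4279, 0.0735, 0.2121]
ee_rot: [[0.997, 0.079, -0.003], [0.079, -0.997, -0.001], [-0.004, 0.001, -1.0]]
force: [0.7, -0.0, -4.4]
finger_gap: 0.0527
finger_force: 86.8
```

Request:
arm_command --increments '[{"jaw": 0.4, "dp": [-0.03, 0.9, 0], "turn": [0, 0, 0.002]}, {"jaw": 0.4, "dp": [-0.03, 0.9, 0], "turn": [0, 0, 0.002]}, {"jaw": 0.4, "dp": [-0.03, 0.9, 0], "turn": [0, 0, 0.001]}, {"jaw": 0.4, "dp": [0, 0.57, 0], "turn": [0, 0, 0]}, {"jaw": 0.4, "dp": [0, 0, 0], "turn": [0, 0, 0]}, {"jaw": 0.4, "dp": [0, 0, 0], "turn": [0, 0, 0]}, {"jaw": 0.4, "dp": [0, 0, 0], "turn": [0, 0, 0]}]'

```text
time_s: 29.25
position: [0.4239, 0.2023, 0.2119]
ee_rot: [[0.996, 0.094, -0.004], [0.094, -0.996, -0.001], [-0.004, 0.001, -1.0]]
force: [0.9, -1.4, -4.9]
finger_gap: 0.0527
finger_force: 86.9
```

Run:
```python
from h import *
s=robot.state();print(s["time_s"],s["position"],s["ee_rot"].round(3),s["joints"].round(3),s["finger_gap"])
```

```text
29.25 [0.42388954 0.20231006 0.21185013] [[ 0.996  0.094 -0.004]
 [ 0.094 -0.996 -0.001]
 [-0.004  0.001 -1.   ]] [ 2.070e-01  4.740e-01  1.903e+00 -1.000e-03  7.690e-01  1.684e+00] 0.05271910964468674
```

Down to TCP 0.131, then release and lift away.

Request:
arm_command --increments '[{"jaw": 0.4, "dp": [0, 0, -0.7], "turn": [0, 0, 0]}, {"jaw": 0.4, "dp": [0, 0, -0.6], "turn": [0, 0, 0]}, {"jaw": 0.4, "dp": [0, 0, -0.4], "turn": [0, 0, 0]}, {"jaw": 0.4, "dp": [0, 0, -0.2], "turn": [0, 0, 0]}, {"jaw": 0.4, "dp": [0, 0, -0.1], "turn": [0, 0, 0]}, {"jaw": 0.4, "dp": [0, 0, 0], "turn": [0, 0, 0]}, {"jaw": 0.4, "dp": [0, 0, 0], "turn": [0, 0, 0]}]'

```text
time_s: 29.95
position: [0.4244, 0.2026, 0.1326]
ee_rot: [[0.996, 0.094, -0.001], [0.094, -0.996, -0.0], [-0.001, -0.0, -1.0]]
force: [-0.2, 0.6, -4.7]
finger_gap: 0.0527
finger_force: 86.8
```

Request:
arm_command --increments '[{"jaw": 0.8, "dp": [0, 0, 0], "turn": [0, 0, 0]}, {"jaw": 0.8, "dp": [0, 0, 0], "turn": [0, 0, 0]}, {"jaw": 0.8, "dp": [0, 0, 0], "turn": [0, 0, 0]}, {"jaw": 0.8, "dp": [0, 0, 0.5], "turn": [0, 0, 0]}, {"jaw": 0.8, "dp": [0, 0, 1], "turn": [0, 0, 0]}, {"jaw": 0.9, "dp": [0, 0, 0.75], "turn": [0, 0, 0]}, {"jaw": 0.9, "dp": [0, 0, 0], "turn": [0, 0, 0]}]'

```text
time_s: 30.65
position: [0.426, 0.2034, 0.2259]
ee_rot: [[0.995, 0.095, 0.007], [0.095, -0.996, 0.002], [0.007, -0.001, -1.0]]
force: [-0.1, 0.2, -0.5]
finger_gap: 0.077
finger_force: 0.0
```

Run:
```python
from h import *
s=robot.state();print(s["time_s"],s["position"],s["ee_rot"].round(3),s["finger_gap"])
c=cam("wrist");print(lid(c,.423,.203,.075,.095))
c=cam("top");[print(b) for b in boxes(c) if 80<b[2]<100 ];print(lid(c,.432,-.05))
```

```text
30.65 [0.42595051 0.2033537  0.22585362] [[ 0.995  0.095  0.007]
 [ 0.095 -0.996  0.002]
 [ 0.007 -0.001 -1.   ]] 0.07698404942387566
(423.8, 202.4, 89, 54, 5.2, np.float64(0.0863), 8980)
(433, -51, 91, 53, 10.7, (np.float64(341.0), np.float64(208.0)))
(699, -255, 86, 52, -0.6, (np.float64(402.0), np.float64(126.0)))
(431.7, -50.5, 89, 54, 10.7, np.float64(0.0422), 460)
```

D is flat on the plate (lid at 0.0863). Next is box C at (0.432,-0.051).

Request:
arm_command --increments '[{"jaw": 0.9, "dp": [0.02, -0.907, 0], "turn": [0, 0, 0.0042]}, {"jaw": 0.9, "dp": [0.02, -0.907, 0], "turn": [0, 0, 0.0042]}, {"jaw": 0.9, "dp": [0.02, -0.907, 0], "turn": [0, 0, 0.0042]}, {"jaw": 0.9, "dp": [0.02, -0.907, -0.12], "turn": [0, 0, 0.0042]}, {"jaw": 0.9, "dp": [0.02, -0.907, -0.12], "turn": [0, 0, 0.0042]}, {"jaw": 0.9, "dp": [0.02, -0.907, -0.12], "turn": [0, 0, 0.0042]}, {"jaw": 0.9, "dp": [0.02, -0.907, -0.12], "turn": [0, 0, 0.0042]}, {"jaw": 0.9, "dp": [0, 0, 0], "turn": [0, 0, 0]}]'

```text
time_s: 31.55
position: [0.4298, -0.0548, 0.2013]
ee_rot: [[0.984, 0.18, -0.004], [0.18, -0.984, -0.001], [-0.004, 0.0, -1.0]]
force: [0.2, 0.4, 0.7]
finger_gap: 0.0765
finger_force: 0.0
```

Request:
arm_command --increments '[{"jaw": 0.9, "dp": [0, 0, 0], "turn": [0, 0, 0]}, {"jaw": 0.9, "dp": [0, 0, 0], "turn": [0, 0, 0]}]'

```text
time_s: 31.75
position: [0.4286, -0.0503, 0.2022]
ee_rot: [[0.983, 0.186, -0.005], [0.186, -0.983, 0.001], [-0.005, -0.002, -1.0]]
force: [-0.2, 1.0, 0.3]
finger_gap: 0.0771
finger_force: 0.0
```

Run:
```python
from h import *
s=robot.state();print(s["time_s"],s["position"],s["ee_rot"].round(3),s["finger_gap"])
c=cam("wrist");print(lid(c,.432,-.051))
```

```text
31.75 [ 0.42861085 -0.05030091  0.20215193] [[ 0.983  0.186 -0.005]
 [ 0.186 -0.983  0.001]
 [-0.005 -0.002 -1.   ]] 0.07709267356168246
(430.5, -51.2, 90, 54, 10.8, np.float64(0.0423), 7604)
```

Request:
arm_command --increments '[{"jaw": 0.9, "dp": [0.02, -0.02, -1], "turn": [0, 0, 0]}, {"jaw": 0.9, "dp": [0, 0, -1], "turn": [0, 0, 0]}, {"jaw": 0.9, "dp": [0, 0, -0.9], "turn": [0, 0, 0]}, {"jaw": 0.9, "dp": [0, 0, 0], "turn": [0, 0, 0]}, {"jaw": 0.4, "dp": [0, 0, 0], "turn": [0, 0, 0]}, {"jaw": 0.4, "dp": [0, 0, 0], "turn": [0, 0, 0]}, {"jaw": 0.4, "dp": [0, 0, 0], "turn": [0, 0, 0]}, {"jaw": 0.4, "dp": [0, 0, 0], "turn": [0, 0, 0]}]' --grip_force 80

```text
time_s: 32.6
position: [0.4311, -0.0521, 0.0885]
ee_rot: [[0.983, 0.186, 0.001], [0.186, -0.983, -0.002], [0.001, 0.002, -1.0]]
force: [1.1, 1.1, 4.7]
finger_gap: 0.0525
finger_force: 86.7
```

Request:
arm_command --increments '[{"jaw": 0.4, "dp": [0, 0, 0], "turn": [0, 0, 0]}, {"jaw": 0.4, "dp": [0, 0, 0.5], "turn": [0, 0, 0]}, {"jaw": 0.4, "dp": [0, 0, 0.5], "turn": [0, 0, 0]}, {"jaw": 0.4, "dp": [0, 0, 0.5], "turn": [0, 0, 0]}, {"jaw": 0.4, "dp": [0, 0, 0.2], "turn": [0, 0, 0]}, {"jaw": 0.4, "dp": [0, 0, 0], "turn": [0, 0, 0]}]'

```text
time_s: 33.2
position: [0.4307, -0.0523, 0.156]
ee_rot: [[0.983, 0.186, 0.001], [0.186, -0.983, -0.002], [0.0, 0.002, -1.0]]
force: [-0.0, 0.0, -5.3]
finger_gap: 0.0522
finger_force: 86.2
```

Request:
arm_command --increments '[{"jaw": 0.4, "dp": [0, 0, 0], "turn": [0.0059, -0.031, 0]}, {"jaw": 0.4, "dp": [0, 0, 0], "turn": [0.0059, -0.031, 0]}, {"jaw": 0.4, "dp": [0, 0, 0], "turn": [0.0059, -0.031, 0]}, {"jaw": 0.4, "dp": [0, 0, 0], "turn": [0, 0, 0]}, {"jaw": 0.4, "dp": [0, 0, 0], "turn": [0, 0, 0]}, {"jaw": 0.4, "dp": [0, 0, 0], "turn": [0, 0, 0]}, {"jaw": 0.4, "dp": [0, 0, 0], "turn": [0, 0, 0]}, {"jaw": 0.4, "dp": [0, 0, 0], "turn": [0, 0, 0]}]'

```text
time_s: 34.0
position: [0.4316, -0.0489, 0.1545]
ee_rot: [[0.955, 0.192, 0.226], [0.184, -0.981, 0.057], [0.232, -0.013, -0.973]]
force: [0.5, 0.4, -3.4]
finger_gap: 0.0524
finger_force: 86.0
```

```bash
python3 -c "
from h import *
S('C')"
```

```text
C [ 0.4205  0.2325 -0.0132 -0.3882 -4.3619] sd 0.0003 gap 0.0524
```

Request:
arm_command --increments '[{"jaw": 0.4, "dp": [0, 0, 0], "turn": [-0.0062, 0.0327, 0]}, {"jaw": 0.4, "dp": [0, 0, 0], "turn": [-0.0062, 0.0327, 0]}, {"jaw": 0.4, "dp": [0, 0, 0], "turn": [0, 0, 0]}, {"jaw": 0.4, "dp": [0, 0, 0], "turn": [0, 0, 0]}, {"jaw": 0.4, "dp": [0, 0, 0], "turn": [0, 0, 0]}, {"jaw": 0.4, "dp": [0, 0, 0], "turn": [0, 0, 0]}, {"jaw": 0.4, "dp": [0, 0, 0], "turn": [0, 0, 0]}, {"jaw": 0.4, "dp": [0, 0, 0], "turn": [0, 0, 0]}]'

```text
time_s: 34.9
position: [0.4316, -0.0467, 0.1541]
ee_rot: [[0.979, 0.192, 0.069], [0.189, -0.981, 0.038], [0.075, -0.024, -0.997]]
force: [-0.7, -0.5, -3.9]
finger_gap: 0.0527
finger_force: 86.0
```

```bash
python3 -c "
from h import *
S('C')"
```

```text
C [ 0.8589  0.0753 -0.0244 -0.1913 -4.4589] sd 0.0005 gap 0.0528
```

Request:
arm_command --increments '[{"jaw": 0.4, "dp": [0, 0, 0], "turn": [-0.0052, 0.0273, 0]}, {"jaw": 0.4, "dp": [0, 0, 0], "turn": [-0.0052, 0.0273, 0]}, {"jaw": 0.4, "dp": [0, 0, 0], "turn": [0, 0, 0]}, {"jaw": 0.4, "dp": [0, 0, 0], "turn": [0, 0, 0]}, {"jaw": 0.4, "dp": [0, 0, 0], "turn": [0, 0, 0]}, {"jaw": 0.4, "dp": [0, 0, 0], "turn": [0, 0, 0]}, {"jaw": 0.4, "dp": [0, 0, 0], "turn": [0, 0, 0]}, {"jaw": 0.4, "dp": [0, 0, 0], "turn": [0, 0, 0]}]'

```text
time_s: 35.8
position: [0.4316, -0.0467, 0.1542]
ee_rot: [[0.977, 0.187, -0.102], [0.189, -0.982, 0.006], [-0.099, -0.025, -0.995]]
force: [0.7, -0.3, -3.3]
finger_gap: 0.0528
finger_force: 86.0
```

```bash
python3 -c "
from h import *
S('C')"
```

```text
C [ 1.0682 -0.0989 -0.0247  0.4566 -4.4242] sd 0.0003 gap 0.0527
```

Request:
arm_command --increments '[{"jaw": 0.4, "dp": [0, 0, 0], "turn": [-0.0062, 0.0327, 0]}, {"jaw": 0.4, "dp": [0, 0, 0], "turn": [-0.0062, 0.0327, 0]}, {"jaw": 0.4, "dp": [0, 0, 0], "turn": [0, 0, 0]}, {"jaw": 0.4, "dp": [0, 0, 0], "turn": [0, 0, 0]}, {"jaw": 0.4, "dp": [0, 0, 0], "turn": [0, 0, 0]}, {"jaw": 0.4, "dp": [0, 0, 0], "turn": [0, 0, 0]}, {"jaw": 0.4, "dp": [0, 0, 0], "turn": [0, 0, 0]}, {"jaw": 0.4, "dp": [0, 0, 0], "turn": [0, 0, 0]}]'

```text
time_s: 36.7
position: [0.4316, -0.0467, 0.1543]
ee_rot: [[0.936, 0.182, -0.302], [0.181, -0.983, -0.032], [-0.303, -0.024, -0.953]]
force: [-0.1, 0.3, -3.9]
finger_gap: 0.0526
finger_force: 86.0
```

```bash
python3 -c "
from h import *
S('C');fitf('C')"
```

```text
C [ 1.1893 -0.3032 -0.0244  1.3472 -3.7946] sd 0.0 gap 0.0523
sig 1 K 4.429 b -0.165 step 0.0171 2*step 0.034 res [ 0.0112 -0.0061 -0.0042  0.0039]
sig -1 K 4.650 b 0.002 step 0.0007 2*step 0.001 res [-0.0023  0.0013  0.0008 -0.0008]
```

Request:
arm_command --increments '[{"jaw": 0.4, "dp": [0, 0, 0], "turn": [0.0059, -0.031, 0]}, {"jaw": 0.4, "dp": [0, 0, 0], "turn": [0.0059, -0.031, 0]}, {"jaw": 0.4, "dp": [0, 0, 0], "turn": [0.0059, -0.031, 0]}, {"jaw": 0.4, "dp": [0, 0, 0], "turn": [0, 0, 0]}, {"jaw": 0.4, "dp": [0, 0, 0], "turn": [0, 0, 0]}]'

```text
time_s: 37.3
position: [0.4316, -0.0468, 0.1543]
ee_rot: [[0.982, 0.189, -0.018], [0.19, -0.982, 0.022], [-0.013, -0.025, -1.0]]
force: [0.4, 0.1, -3.7]
finger_gap: 0.0525
finger_force: 86.1
```

C is sound too (0.001 N·m). I'll carry it to the near-left slot (0.4115,0.3266).

Request:
arm_command --increments '[{"jaw": 0.4, "dp": [0, 0, 0.83], "turn": [-0.007, -0.0056, 0]}, {"jaw": 0.4, "dp": [0, 0, 0.83], "turn": [0, 0, 0]}, {"jaw": 0.4, "dp": [-0.05, 0.93, 0], "turn": [0, 0, -0.0038]}, {"jaw": 0.4, "dp": [-0.05, 0.93, 0], "turn": [0, 0, -0.0038]}, {"jaw": 0.4, "dp": [-0.05, 0.93, 0], "turn": [0, 0, -0.0038]}, {"jaw": 0.4, "dp": [-0.05, 0.93, 0], "turn": [0, 0, -0.0038]}, {"jaw": 0.4, "dp": [-0.05, 0.93, 0], "turn": [0, 0, -0.0038]}, {"jaw": 0.4, "dp": [-0.05, 0.93, 0], "turn": [0, 0, -0.0038]}]'

```text
time_s: 38.1
position: [0.4201, 0.1783, 0.2206]
ee_rot: [[0.993, 0.119, 0.001], [0.119, -0.993, -0.001], [0.001, 0.001, -1.0]]
force: [0.4, -0.5, -3.9]
finger_gap: 0.0527
finger_force: 86.7
```

Request:
arm_command --increments '[{"jaw": 0.4, "dp": [-0.05, 0.93, 0], "turn": [0, 0, -0.0038]}, {"jaw": 0.4, "dp": [-0.05, 0.93, 0], "turn": [0, 0, -0.0038]}, {"jaw": 0.4, "dp": [-0.05, 0.93, 0], "turn": [0, 0, 0]}, {"jaw": 0.4, "dp": [-0.05, 0.93, 0], "turn": [0, 0, 0]}, {"jaw": 0.4, "dp": [0, 0, 0], "turn": [0, 0, 0]}, {"jaw": 0.4, "dp": [0, 0, 0], "turn": [0, 0, 0]}, {"jaw": 0.4, "dp": [0, 0, 0], "turn": [0, 0, 0]}]'

```text
time_s: 38.8
position: [0.4115, 0.3247, 0.2202]
ee_rot: [[0.995, 0.096, 0.0], [0.096, -0.995, -0.002], [0.0, 0.002, -1.0]]
force: [-0.0, -0.2, -4.5]
finger_gap: 0.0527
finger_force: 86.8
```

Run:
```python
from h import *
s=robot.state();print(s["time_s"],s["position"],s["ee_rot"].round(3),s["joints"].round(3),s["finger_gap"])
```

```text
38.8 [0.41149821 0.32474642 0.22017618] [[ 0.995  0.096  0.   ]
 [ 0.096 -0.995 -0.002]
 [ 0.     0.002 -1.   ]] [ 0.456  0.515  1.765 -0.002  0.862  1.932] 0.05271905159835372
```

Request:
arm_command --increments '[{"jaw": 0.4, "dp": [0, 0, -0.7], "turn": [0, 0, 0]}, {"jaw": 0.4, "dp": [0, 0, -0.7], "turn": [0, 0, 0]}, {"jaw": 0.4, "dp": [0, 0, -0.45], "turn": [0, 0, 0]}, {"jaw": 0.4, "dp": [0, 0, -0.2], "turn": [0, 0, 0]}, {"jaw": 0.4, "dp": [0, 0, -0.1], "turn": [0, 0, 0]}, {"jaw": 0.4, "dp": [0, 0, 0], "turn": [0, 0, 0]}, {"jaw": 0.4, "dp": [0, 0, 0], "turn": [0, 0, 0]}]'

```text
time_s: 39.5
position: [0.4125, 0.3254, 0.1354]
ee_rot: [[0.995, 0.095, 0.004], [0.095, -0.995, 0.001], [0.004, -0.0, -1.0]]
force: [-0.8, 0.1, -3.3]
finger_gap: 0.0522
finger_force: 86.7
```

Request:
arm_command --increments '[{"jaw": 0.8, "dp": [0, 0, 0], "turn": [0, 0, 0]}, {"jaw": 0.8, "dp": [0, 0, 0], "turn": [0, 0, 0]}, {"jaw": 0.8, "dp": [0, 0, 0], "turn": [0, 0, 0]}, {"jaw": 0.8, "dp": [0, 0, 0.5], "turn": [0, 0, 0]}, {"jaw": 0.8, "dp": [0, 0, 1], "turn": [0, 0, 0]}, {"jaw": 0.9, "dp": [0, 0, 0.75], "turn": [0, 0, 0]}, {"jaw": 0.9, "dp": [0, 0, 0], "turn": [0, 0, 0]}]'

```text
time_s: 40.2
position: [0.414, 0.3266, 0.2289]
ee_rot: [[0.995, 0.096, 0.011], [0.096, -0.995, 0.004], [0.012, -0.003, -1.0]]
force: [0.1, 0.9, -0.4]
finger_gap: 0.0769
finger_force: 0.0
```

Run:
```python
from h import *
s=robot.state();print(s["time_s"],s["position"],s["ee_rot"].round(3),s["finger_gap"])
c=cam("wrist");print(lid(c,.4115,.326,.075,.095))
c=cam("top");[print(b) for b in boxes(c) if 80<b[2]<100 ]
```

```text
40.2 [0.41398776 0.32657666 0.22892194] [[ 0.995  0.096  0.011]
 [ 0.096 -0.995  0.004]
 [ 0.012 -0.003 -1.   ]] 0.07691630402638541
(413.0, 325.2, 90, 54, 5.5, np.float64(0.0862), 8836)
(424, 209, 88, 55, -0.2, (np.float64(261.0), np.float64(212.0)))
(699, -255, 86, 52, -0.6, (np.float64(402.0), np.float64(126.0)))
```

Request:
arm_command --increments '[{"jaw": 0.9, "dp": [0.2, -0.9, 0], "turn": [0, 0, -0.001]}, {"jaw": 0.9, "dp": [0.2, -0.9, 0], "turn": [0, 0, -0.001]}, {"jaw": 0.9, "dp": [0.2, -0.9, 0], "turn": [0, 0, -0.001]}, {"jaw": 0.9, "dp": [0.3, -0.9, 0], "turn": [0, 0, -0.001]}, {"jaw": 0.9, "dp": [0.4, -0.9, 0], "turn": [0, 0, -0.001]}, {"jaw": 0.9, "dp": [0.5, -0.9, 0], "turn": [0, 0, -0.001]}, {"jaw": 0.9, "dp": [0.5, -0.9, 0], "turn": [0, 0, -0.001]}, {"jaw": 0.9, "dp": [0.5, -0.9, 0], "turn": [0, 0, -0.001]}]'

```text
time_s: 41.1
position: [0.5235, 0.0358, 0.223]
ee_rot: [[0.998, 0.07, -0.001], [0.07, -0.998, 0.0], [-0.001, -0.001, -1.0]]
force: [0.3, 0.4, 0.3]
finger_gap: 0.0768
finger_force: 0.0
```

Request:
arm_command --increments '[{"jaw": 0.9, "dp": [0.55, -0.9, 0], "turn": [0, 0, -0.001]}, {"jaw": 0.9, "dp": [0.55, -0.9, 0], "turn": [0, 0, -0.001]}, {"jaw": 0.9, "dp": [0.55, -0.9, 0], "turn": [0, 0, 0]}, {"jaw": 0.9, "dp": [0.55, -0.9, -0.1], "turn": [0, 0, 0]}, {"jaw": 0.9, "dp": [0.55, -0.9, -0.1], "turn": [0, 0, 0]}, {"jaw": 0.9, "dp": [0.55, -0.9, -0.1], "turn": [0, 0, 0]}, {"jaw": 0.9, "dp": [0.55, -0.9, -0.1], "turn": [0, 0, 0]}, {"jaw": 0.9, "dp": [0.55, -0.9, -0.1], "turn": [0, 0, 0]}]'

```text
time_s: 41.9
position: [0.6996, -0.2518, 0.2017]
ee_rot: [[0.998, 0.064, -0.001], [0.064, -0.998, 0.002], [-0.001, -0.002, -1.0]]
force: [1.1, -0.1, -0.0]
finger_gap: 0.0771
finger_force: 0.0
```

Request:
arm_command --increments '[{"jaw": 0.9, "dp": [0, 0, 0], "turn": [0, 0, 0]}, {"jaw": 0.9, "dp": [0, 0, 0], "turn": [0, 0, 0]}, {"jaw": 0.9, "dp": [0, 0, 0], "turn": [0, 0, 0]}]'

```text
time_s: 42.2
position: [0.6987, -0.2493, 0.2028]
ee_rot: [[0.998, 0.065, -0.001], [0.065, -0.998, 0.002], [-0.001, -0.002, -1.0]]
force: [0.1, 1.0, 0.0]
finger_gap: 0.0769
finger_force: 0.0
```

Run:
```python
from h import *
s=robot.state();print(s["time_s"],s["position"],s["ee_rot"].round(3),s["finger_gap"])
c=cam("wrist");print(lid(c,.699,-.255));cv2.imwrite("pics/w4.png",c["frame"])
c=cam("top");print(plate(c));[print(b) for b in boxes(c,.086) if 80<b[2]<100 ];
cv2.imwrite("pics/t4.png",c["frame"])
```

```text
42.2 [ 0.69868405 -0.24927834  0.20284572] [[ 0.998  0.065 -0.001]
 [ 0.065 -0.998  0.002]
 [-0.001 -0.002 -1.   ]] 0.07690666375526145
(697.6, -256.0, 90, 54, 3.6, np.float64(0.0423), 7475)
((477.4158935546875, 269.91827392578125), (243.7027130126953, 243.25961303710938), 5.484613418579102)
(415, 326, 89, 53, 5.7, (np.float64(222.0), np.float64(215.0)))
(425, 203, 89, 53, 5.5, (np.float64(261.0), np.float64(212.0)))
```

View pics/t4.png

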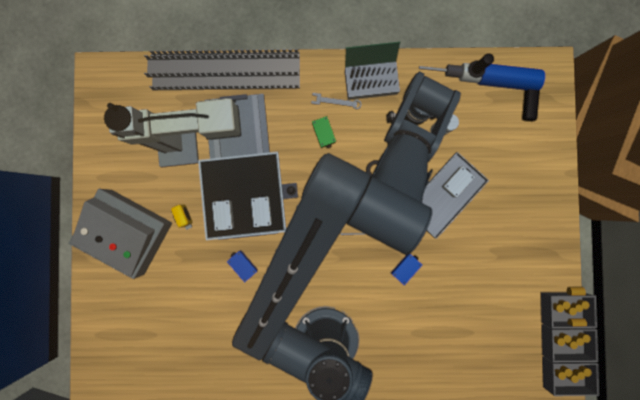

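The top view shows two boxes on the plate at (222,215) and (261,212), and A in the tray at (459,180). The arm is now over B, so I'll grasp and test it.

Request:
arm_command --increments '[{"jaw": 0.9, "dp": [-0.025, -0.15, -1], "turn": [0, 0, 0]}, {"jaw": 0.9, "dp": [0, 0, -1], "turn": [0, 0, 0]}, {"jaw": 0.9, "dp": [0, 0, -0.95], "turn": [0, 0, 0]}, {"jaw": 0.9, "dp": [0, 0, 0], "turn": [0, 0, 0]}, {"jaw": 0.4, "dp": [0, 0, 0], "turn": [0, 0, 0]}, {"jaw": 0.4, "dp": [0, 0, 0], "turn": [0, 0, 0]}, {"jaw": 0.4, "dp": [0, 0, 0], "turn": [0, 0, 0]}, {"jaw": 0.4, "dp": [0, 0, 0], "turn": [0, 0, 0]}]' --grip_force 80

```text
time_s: 43.1
position: [0.7003, -0.2571, 0.0896]
ee_rot: [[0.998, 0.064, 0.007], [0.064, -0.998, -0.002], [0.006, 0.003, -1.0]]
force: [0.1, 1.6, 3.7]
finger_gap: 0.0527
finger_force: 87.7
```

Request:
arm_command --increments '[{"jaw": 0.4, "dp": [0, 0, 0], "turn": [0, 0, 0]}, {"jaw": 0.4, "dp": [0, 0, 0.5], "turn": [0, 0, 0]}, {"jaw": 0.4, "dp": [0, 0, 0.5], "turn": [0, 0, 0]}, {"jaw": 0.4, "dp": [0, 0, 0.5], "turn": [0, 0, 0]}, {"jaw": 0.4, "dp": [0, 0, 0.2], "turn": [0, 0, 0]}, {"jaw": 0.4, "dp": [0, 0, 0], "turn": [0, 0, 0]}]'

```text
time_s: 43.7
position: [0.6995, -0.2571, 0.1566]
ee_rot: [[0.998, 0.064, 0.005], [0.064, -0.998, -0.002], [0.005, 0.002, -1.0]]
force: [-0.2, -1.3, -4.3]
finger_gap: 0.0525
finger_force: 87.2
```

Request:
arm_command --increments '[{"jaw": 0.4, "dp": [0, 0, 0], "turn": [0.002, -0.0314, 0]}, {"jaw": 0.4, "dp": [0, 0, 0], "turn": [0.002, -0.0314, 0]}, {"jaw": 0.4, "dp": [0, 0, 0], "turn": [0.002, -0.0314, 0]}, {"jaw": 0.4, "dp": [0, 0, 0], "turn": [0, 0, 0]}, {"jaw": 0.4, "dp": [0, 0, 0], "turn": [0, 0, 0]}, {"jaw": 0.4, "dp": [0, 0, 0], "turn": [0, 0, 0]}, {"jaw": 0.4, "dp": [0, 0, 0], "turn": [0, 0, 0]}, {"jaw": 0.4, "dp": [0, 0, 0], "turn": [0, 0, 0]}]'

```text
time_s: 44.5
position: [0.6994, -0.2565, 0.1546]
ee_rot: [[0.954, 0.065, 0.294], [0.062, -0.998, 0.018], [0.294, 0.001, -0.956]]
force: [-0.7, -0.4, -3.9]
finger_gap: 0.0524
finger_force: 87.1
```

```bash
python3 -c "
from h import *
S('B')"
```

```text
B [ 7.8140e-01  2.9410e-01  6.0000e-04 -9.5280e-01 -3.4808e+00] sd 0.0003 gap 0.0524
```

Request:
arm_command --increments '[{"jaw": 0.4, "dp": [0, 0, 0], "turn": [-0.0022, 0.0332, 0]}, {"jaw": 0.4, "dp": [0, 0, 0], "turn": [-0.0022, 0.0332, 0]}, {"jaw": 0.4, "dp": [0, 0, 0], "turn": [0, 0, 0]}, {"jaw": 0.4, "dp": [0, 0, 0], "turn": [0, 0, 0]}, {"jaw": 0.4, "dp": [0, 0, 0], "turn": [0, 0, 0]}, {"jaw": 0.4, "dp": [0, 0, 0], "turn": [0, 0, 0]}, {"jaw": 0.4, "dp": [0, 0, 0], "turn": [0, 0, 0]}, {"jaw": 0.4, "dp": [0, 0, 0], "turn": [0, 0, 0]}]'

```text
time_s: 45.4
position: [0.6986, -0.2568, 0.1546]
ee_rot: [[0.994, 0.064, 0.089], [0.064, -0.998, 0.005], [0.09, 0.001, -0.996]]
force: [-0.9, 0.7, -3.4]
finger_gap: 0.0524
finger_force: 87.1
```

```bash
python3 -c "
from h import *
S('B')"
```

```text
B [ 9.5900e-01  8.9600e-02  8.0000e-04 -3.3250e-01 -3.8782e+00] sd 0.0004 gap 0.0525
```

Request:
arm_command --increments '[{"jaw": 0.4, "dp": [0, 0, 0], "turn": [-0.0018, 0.0277, 0]}, {"jaw": 0.4, "dp": [0, 0, 0], "turn": [-0.0018, 0.0277, 0]}, {"jaw": 0.4, "dp": [0, 0, 0], "turn": [0, 0, 0]}, {"jaw": 0.4, "dp": [0, 0, 0], "turn": [0, 0, 0]}, {"jaw": 0.4, "dp": [0, 0, 0], "turn": [0, 0, 0]}, {"jaw": 0.4, "dp": [0, 0, 0], "turn": [0, 0, 0]}, {"jaw": 0.4, "dp": [0, 0, 0], "turn": [0, 0, 0]}, {"jaw": 0.4, "dp": [0, 0, 0], "turn": [0, 0, 0]}]'

```text
time_s: 46.3
position: [0.6987, -0.2568, 0.1547]
ee_rot: [[0.994, 0.064, -0.084], [0.064, -0.998, -0.006], [-0.084, 0.001, -0.996]]
force: [0.6, 0.7, -4.4]
finger_gap: 0.0526
finger_force: 87.1
```

```bash
python3 -c "
from h import *
S('B')"
```

```text
B [ 1.0380e+00 -8.4500e-02  1.0000e-03  3.4010e-01 -3.8585e+00] sd 0.0001 gap 0.0526
```

Request:
arm_command --increments '[{"jaw": 0.4, "dp": [0, 0, 0], "turn": [-0.0022, 0.0332, 0]}, {"jaw": 0.4, "dp": [0, 0, 0], "turn": [-0.0022, 0.0332, 0]}, {"jaw": 0.4, "dp": [0, 0, 0], "turn": [0, 0, 0]}, {"jaw": 0.4, "dp": [0, 0, 0], "turn": [0, 0, 0]}, {"jaw": 0.4, "dp": [0, 0, 0], "turn": [0, 0, 0]}, {"jaw": 0.4, "dp": [0, 0, 0], "turn": [0, 0, 0]}, {"jaw": 0.4, "dp": [0, 0, 0], "turn": [0, 0, 0]}, {"jaw": 0.4, "dp": [0, 0, 0], "turn": [0, 0, 0]}]'

```text
time_s: 47.2
position: [0.6987, -0.2569, 0.1549]
ee_rot: [[0.955, 0.064, -0.288], [0.061, -0.998, -0.02], [-0.289, 0.001, -0.957]]
force: [-0.1, -0.6, -3.9]
finger_gap: 0.0522
finger_force: 87.1
```

```bash
python3 -c "
from h import *
S('B');fitf('B')"
```

```text
B [ 1.0858e+00 -2.8930e-01  1.3000e-03  1.1829e+00 -3.7731e+00] sd 0.0005 gap 0.0526
sig 1 K 4.613 b -0.002 step 0.0010 2*step 0.002 res [-0.0016  0.0014  0.0013 -0.0013]
sig -1 K 4.615 b -0.008 step 0.0013 2*step 0.003 res [-0.0012  0.001   0.001  -0.0009]
```

Request:
arm_command --increments '[{"jaw": 0.4, "dp": [0, 0, 0], "turn": [0.002, -0.0314, 0]}, {"jaw": 0.4, "dp": [0, 0, 0], "turn": [0.002, -0.0314, 0]}, {"jaw": 0.4, "dp": [0, 0, 0], "turn": [0.002, -0.0314, 0]}, {"jaw": 0.4, "dp": [0, 0, 0], "turn": [0, 0, 0]}, {"jaw": 0.4, "dp": [0, 0, 0], "turn": [0, 0, 0]}]'

```text
time_s: 47.8
position: [0.6985, -0.2569, 0.1549]
ee_rot: [[0.998, 0.064, 0.001], [0.064, -0.998, -0.001], [0.0, 0.001, -1.0]]
force: [0.5, 0.4, -4.3]
finger_gap: 0.0528
finger_force: 87.1
```

B is sound (0.003 N·m), so only A rattles. I'll carry B to the middle slot (0.502,0.273).

Request:
arm_command --increments '[{"jaw": 0.4, "dp": [0, 0, 0.85], "turn": [0, 0, 0]}, {"jaw": 0.4, "dp": [0, 0, 0.85], "turn": [0, 0, 0]}, {"jaw": 0.4, "dp": [-0.6, 0.7, 0], "turn": [0, 0, 0.001]}, {"jaw": 0.4, "dp": [-0.6, 0.7, 0], "turn": [0, 0, 0.001]}, {"jaw": 0.4, "dp": [-0.6, 0.7, 0], "turn": [0, 0, 0.001]}, {"jaw": 0.4, "dp": [-0.6, 0.7, 0], "turn": [0, 0, 0.001]}, {"jaw": 0.4, "dp": [-0.6, 0.7, 0], "turn": [0, 0, 0.001]}, {"jaw": 0.4, "dp": [-0.6, 0.7, 0], "turn": [0, 0, 0.001]}]'

```text
time_s: 48.6
position: [0.5549, -0.0877, 0.2229]
ee_rot: [[0.996, 0.084, 0.002], [0.084, -0.996, -0.002], [0.002, 0.002, -1.0]]
force: [0.4, 0.8, -3.8]
finger_gap: 0.0524
finger_force: 87.0
```

Request:
arm_command --increments '[{"jaw": 0.4, "dp": [-0.6, 0.7, 0], "turn": [0, 0, 0.001]}, {"jaw": 0.4, "dp": [-0.6, 0.7, 0], "turn": [0, 0, 0.001]}, {"jaw": 0.4, "dp": [-0.12, 0.9, 0], "turn": [0, 0, 0.001]}, {"jaw": 0.4, "dp": [0, 0.9, 0], "turn": [0, 0, 0]}, {"jaw": 0.4, "dp": [0, 0.9, 0], "turn": [0, 0, 0]}, {"jaw": 0.4, "dp": [0, 0.9, 0], "turn": [0, 0, 0]}, {"jaw": 0.4, "dp": [0, 0.9, 0], "turn": [0, 0, 0]}, {"jaw": 0.4, "dp": [0, 0.9, 0], "turn": [0, 0, 0]}]'

```text
time_s: 49.4
position: [0.5031, 0.1853, 0.223]
ee_rot: [[0.996, 0.094, 0.003], [0.094, -0.996, -0.002], [0.003, 0.002, -1.0]]
force: [1.1, -0.4, -4.1]
finger_gap: 0.0522
finger_force: 87.0
```

Request:
arm_command --increments '[{"jaw": 0.4, "dp": [0, 0.9, 0], "turn": [0, 0, 0]}, {"jaw": 0.4, "dp": [0, 0.9, 0], "turn": [0, 0, 0]}, {"jaw": 0.4, "dp": [0, 0.45, 0], "turn": [0, 0, 0]}, {"jaw": 0.4, "dp": [0, 0, 0], "turn": [0, 0, 0]}, {"jaw": 0.4, "dp": [0, 0, 0], "turn": [0, 0, 0]}, {"jaw": 0.4, "dp": [0, 0, 0], "turn": [0, 0, 0]}]'

```text
time_s: 50.0
position: [0.5023, 0.2727, 0.2225]
ee_rot: [[0.996, 0.092, 0.002], [0.092, -0.996, -0.002], [0.002, 0.002, -1.0]]
force: [0.1, -0.6, -2.9]
finger_gap: 0.0524
finger_force: 87.0
```

Run:
```python
from h import *
s=robot.state();print(s["time_s"],s["position"],s["ee_rot"].round(3),s["joints"].round(3),s["finger_gap"])
```

```text
50.0 [0.50227131 0.27268269 0.22251598] [[ 0.996  0.092  0.002]
 [ 0.092 -0.996 -0.002]
 [ 0.002  0.002 -1.   ]] [ 0.303  0.563  1.646 -0.003  0.932  1.784] 0.05237034579459126
```

Request:
arm_command --increments '[{"jaw": 0.4, "dp": [0, 0, -0.7], "turn": [0, 0, 0]}, {"jaw": 0.4, "dp": [0, 0, -0.7], "turn": [0, 0, 0]}, {"jaw": 0.4, "dp": [0, 0, -0.5], "turn": [0, 0, 0]}, {"jaw": 0.4, "dp": [0, 0, -0.2], "turn": [0, 0, 0]}, {"jaw": 0.4, "dp": [0, 0, -0.1], "turn": [0, 0, 0]}, {"jaw": 0.4, "dp": [0, 0, 0], "turn": [0, 0, 0]}, {"jaw": 0.4, "dp": [0, 0, 0], "turn": [0, 0, 0]}]'

```text
time_s: 50.7
position: [0.5029, 0.2733, 0.1356]
ee_rot: [[0.996, 0.092, 0.005], [0.092, -0.996, -0.001], [0.005, 0.001, -1.0]]
force: [-0.2, -0.0, -3.8]
finger_gap: 0.0525
finger_force: 87.0
```

Request:
arm_command --increments '[{"jaw": 0.8, "dp": [0, 0, 0], "turn": [0, 0, 0]}, {"jaw": 0.8, "dp": [0, 0, 0], "turn": [0, 0, 0]}, {"jaw": 0.8, "dp": [0, 0, 0], "turn": [0, 0, 0]}, {"jaw": 0.8, "dp": [0, 0, 0.5], "turn": [0, 0, 0]}, {"jaw": 0.8, "dp": [0, 0, 1], "turn": [0, 0, 0]}, {"jaw": 0.9, "dp": [0, 0, 0.75], "turn": [0, 0, 0]}, {"jaw": 0.9, "dp": [0, 0, 0], "turn": [0, 0, 0]}]'

```text
time_s: 51.4
position: [0.5046, 0.2743, 0.2294]
ee_rot: [[0.996, 0.093, 0.013], [0.093, -0.996, 0.002], [0.013, -0.001, -1.0]]
force: [-0.2, -0.2, 0.4]
finger_gap: 0.0766
finger_force: 0.0
```

Run:
```python
from h import *
s=robot.state();print(s["time_s"],s["position"],s["ee_rot"].round(3),s["finger_gap"])
c=cam("wrist");print(lid(c,.502,.273,.075,.095));cv2.imwrite("pics/w5.png",c["frame"])
P=cloud(c);g=(P[...,2]>.095)&(P[...,2]<.115)&(abs(P[...,0]-.49)<.04)&(abs(P[...,1]-.11)<.04);q=P[g];print("grip",(q.min(0)+q.max(0))/2 if g.sum()>20 else g.sum())
```

```text
51.4 [0.50456212 0.27429118 0.22943591] [[ 0.996  0.093  0.013]
 [ 0.093 -0.996  0.002]
 [ 0.013 -0.001 -1.   ]] 0.07658445853800945
(496.7, 273.8, 104, 99, -83.2, np.float64(0.0862), 9380)
grip [0.49122626 0.10967363 0.10109593]
```

View pics/w5.png

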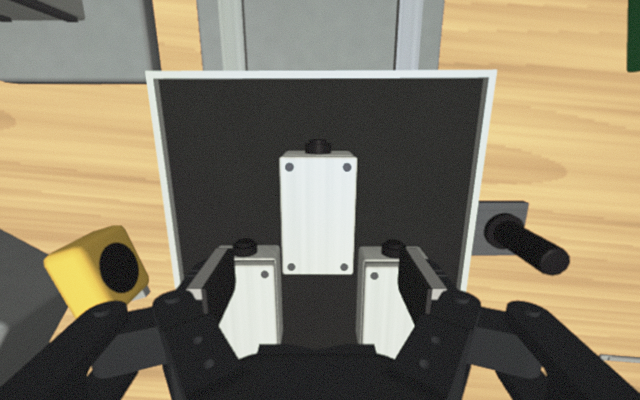

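All three boxes lie flat, unstacked, inside the rim: the middle one at (318,213), the others at (250,300) and (390,300). I'll go to the grip at (523,245).

Request:
arm_command --increments '[{"jaw": 1, "dp": [-0.031, -0.374, 0], "turn": [0, 0, 0.0455]}, {"jaw": 1, "dp": [-0.031, -0.374, 0], "turn": [0, 0, 0.0455]}, {"jaw": 1, "dp": [-0.031, -0.374, 0], "turn": [0, 0, 0.0455]}, {"jaw": 1, "dp": [-0.031, -0.374, 0], "turn": [0, 0, 0.0455]}, {"jaw": 1, "dp": [-0.031, -0.374, 0], "turn": [0, 0, 0.0455]}, {"jaw": 1, "dp": [-0.031, -0.374, 0], "turn": [0, 0, 0.0455]}, {"jaw": 1, "dp": [-0.031, -0.374, 0], "turn": [0, 0, 0.0455]}, {"jaw": 1, "dp": [-0.031, -0.374, 0], "turn": [0, 0, 0.0455]}]'

```text
time_s: 52.25
position: [0.4912, 0.153, 0.2234]
ee_rot: [[0.323, 0.946, -0.0], [0.946, -0.323, 0.002], [0.002, -0.001, -1.0]]
force: [0.7, 0.2, 0.3]
finger_gap: 0.0856
finger_force: 0.0
```

Request:
arm_command --increments '[{"jaw": 1, "dp": [-0.031, -0.374, 0], "turn": [0, 0, 0.0455]}, {"jaw": 1, "dp": [-0.031, -0.374, 0], "turn": [0, 0, 0.0455]}, {"jaw": 1, "dp": [-0.031, -0.374, 0], "turn": [0, 0, 0.0455]}, {"jaw": 1, "dp": [0, 0, 0], "turn": [0, 0, 0]}, {"jaw": 1, "dp": [0, 0, 0], "turn": [0, 0, 0]}, {"jaw": 1, "dp": [0, 0, 0], "turn": [0, 0, 0]}]'

```text
time_s: 52.85
position: [0.4882, 0.1093, 0.2242]
ee_rot: [[-0.092, 0.996, 0.0], [0.996, 0.092, 0.003], [0.003, 0.001, -1.0]]
force: [-0.4, 0.0, -0.1]
finger_gap: 0.0859
finger_force: 0.0
```

Run:
```python
from h import *
s=robot.state();print(s["time_s"],s["position"],s["ee_rot"].round(3),s["finger_gap"])
c=cam("wrist")
P=cloud(c);g=(P[...,2]>.09)&(P[...,2]<.115)&(abs(P[...,0]-.49)<.04)&(abs(P[...,1]-.11)<.04);q=P[g];print("grip",(q.min(0)+q.max(0))/2 if g.sum()>20 else g.sum())
```

```text
52.85 [0.4882181  0.10931211 0.22415296] [[-0.092  0.996  0.   ]
 [ 0.996  0.092  0.003]
 [ 0.003  0.001 -1.   ]] 0.08587582247142614
grip [0.4906662  0.10948187 0.09848787]
```

Request:
arm_command --increments '[{"jaw": 1, "dp": [0.05, 0, -0.7], "turn": [0, 0, 0]}, {"jaw": 1, "dp": [0, 0, -0.7], "turn": [0, 0, 0]}, {"jaw": 1, "dp": [0, 0, -0.7], "turn": [0, 0, 0]}, {"jaw": 1, "dp": [0, 0, 0], "turn": [0, 0, 0]}, {"jaw": 0.1, "dp": [0, 0, 0], "turn": [0, 0, 0]}, {"jaw": 0.1, "dp": [0, 0, 0], "turn": [0, 0, 0]}, {"jaw": 0.1, "dp": [0, 0, 0], "turn": [0, 0, 0]}, {"jaw": 0.1, "dp": [0, 0, 0], "turn": [0, 0, 0]}]' --grip_force 25

```text
time_s: 53.7
position: [0.491, 0.1088, 0.1417]
ee_rot: [[-0.094, 0.996, 0.004], [0.996, 0.094, 0.003], [0.002, 0.004, -1.0]]
force: [0.2, -0.3, -0.2]
finger_gap: 0.0283
finger_force: 0.0
```

Request:
arm_command --increments '[{"jaw": 0.1, "dp": [0, 0, 0], "turn": [0, 0, 0]}, {"jaw": 0.1, "dp": [0, 0, 0], "turn": [0, 0, 0]}, {"jaw": 0.1, "dp": [0.05, 0.005, 0], "turn": [0, 0, 0]}, {"jaw": 0.1, "dp": [0.1, 0.0095, 0], "turn": [0, 0, 0]}, {"jaw": 0.1, "dp": [0.15, 0.014, 0], "turn": [0, 0, 0]}, {"jaw": 0.1, "dp": [0.15, 0.014, 0], "turn": [0, 0, 0]}, {"jaw": 0.1, "dp": [0.15, 0.014, 0], "turn": [0, 0, 0]}, {"jaw": 0.1, "dp": [0.15, 0.014, 0], "turn": [0, 0, 0]}]'

```text
time_s: 54.5
position: [0.5196, 0.1116, 0.1417]
ee_rot: [[-0.094, 0.996, -0.0], [0.996, 0.094, 0.003], [0.003, -0.0, -1.0]]
force: [-3.0, -0.4, 10.1]
finger_gap: 0.0214
finger_force: 27.0
```

Request:
arm_command --increments '[{"jaw": 0.1, "dp": [0.15, 0.0142, 0], "turn": [0, 0, 0]}, {"jaw": 0.1, "dp": [0.15, 0.0142, 0], "turn": [0, 0, 0]}, {"jaw": 0.1, "dp": [0.15, 0.0142, 0], "turn": [0, 0, 0]}, {"jaw": 0.1, "dp": [0.15, 0.0142, 0], "turn": [0, 0, 0]}, {"jaw": 0.1, "dp": [0.15, 0.0142, 0], "turn": [0, 0, 0]}, {"jaw": 0.1, "dp": [0.15, 0.0142, 0], "turn": [0, 0, 0]}, {"jaw": 0.1, "dp": [0.15, 0.0142, 0], "turn": [0, 0, 0]}, {"jaw": 0.1, "dp": [0.15, 0.0142, 0], "turn": [0, 0, 0]}]'

```text
time_s: 55.3
position: [0.5676, 0.1161, 0.1417]
ee_rot: [[-0.094, 0.996, -0.0], [0.996, 0.094, 0.003], [0.003, -0.0, -1.0]]
force: [-2.7, -0.4, 9.3]
finger_gap: 0.0214
finger_force: 27.0
```

Request:
arm_command --increments '[{"jaw": 0.1, "dp": [0.15, 0.0142, 0], "turn": [0, 0, 0]}, {"jaw": 0.1, "dp": [0.15, 0.0142, 0], "turn": [0, 0, 0]}, {"jaw": 0.1, "dp": [0.15, 0.0142, 0], "turn": [0, 0, 0]}, {"jaw": 0.1, "dp": [0.15, 0.0142, 0], "turn": [0, 0, 0]}, {"jaw": 0.1, "dp": [0.15, 0.0142, 0], "turn": [0, 0, 0]}, {"jaw": 0.1, "dp": [0.15, 0.0142, 0], "turn": [0, 0, 0]}, {"jaw": 0.1, "dp": [0.15, 0.0142, 0], "turn": [0, 0, 0]}, {"jaw": 0.1, "dp": [0.15, 0.0142, 0], "turn": [0, 0, 0]}]'

```text
time_s: 56.1
position: [0.6157, 0.1208, 0.1417]
ee_rot: [[-0.094, 0.996, -0.0], [0.996, 0.094, 0.003], [0.003, -0.0, -1.0]]
force: [-3.0, 0.3, 7.0]
finger_gap: 0.0214
finger_force: 27.0
```

Request:
arm_command --increments '[{"jaw": 0.1, "dp": [0.15, 0.0142, 0], "turn": [0, 0, 0]}, {"jaw": 0.1, "dp": [0.15, 0.0142, 0], "turn": [0, 0, 0]}, {"jaw": 0.1, "dp": [0.15, 0.0142, 0], "turn": [0, 0, 0]}, {"jaw": 0.1, "dp": [0.15, 0.0142, 0], "turn": [0, 0, 0]}, {"jaw": 0.1, "dp": [0.15, 0.0142, 0], "turn": [0, 0, 0]}, {"jaw": 0.1, "dp": [0.1, 0.0095, 0], "turn": [0, 0, 0]}, {"jaw": 0.1, "dp": [0.05, 0.0047, 0], "turn": [0, 0, 0]}, {"jaw": 0.1, "dp": [0.05, 0.0047, 0], "turn": [0, 0, 0]}]'

```text
time_s: 56.9
position: [0.6538, 0.1244, 0.1418]
ee_rot: [[-0.094, 0.996, -0.0], [0.996, 0.094, 0.003], [0.003, 0.0, -1.0]]
force: [-2.5, 0.5, 7.3]
finger_gap: 0.0211
finger_force: 26.8
```

Run:
```python
from h import *
s=robot.state();print(s["time_s"],s["position"],s["force"],s["finger_gap"])
c=cam("top");cv2.imwrite("pics/t6.png",cv2.resize(c["frame"][80:280,160:480],None,fx=2.4,fy=2.4));[print(b) for b in boxes(c,.086) if 80<b[2]<100 ]
```

```text
56.9 [0.65379108 0.12440012 0.141756  ] [-2.50982141  0.48895698  7.26317027] 0.021115629291174463
(576, 341, 88, 52, 5.7, (np.float64(217.0), np.float64(164.0)))
```

View pics/t6.png

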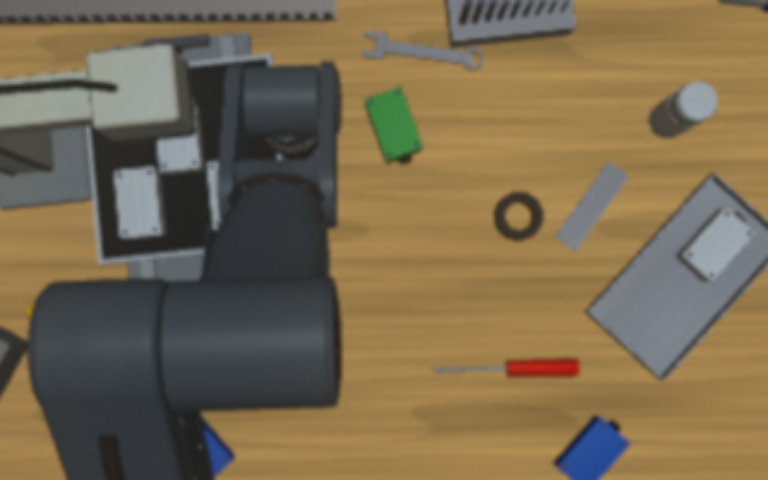

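The carriage is following and the boxes ride along undisturbed (the left one at crop (138,200)). I'll do the last 36 mm slowly.

Request:
arm_command --increments '[{"jaw": 0.1, "dp": [0.07, 0.0066, 0], "turn": [0, 0, 0]}, {"jaw": 0.1, "dp": [0.07, 0.0066, 0], "turn": [0, 0, 0]}, {"jaw": 0.1, "dp": [0.07, 0.0066, 0], "turn": [0, 0, 0]}, {"jaw": 0.1, "dp": [0.07, 0.0066, 0], "turn": [0, 0, 0]}, {"jaw": 0.1, "dp": [0.07, 0.0066, 0], "turn": [0, 0, 0]}, {"jaw": 0.1, "dp": [0.07, 0.0066, 0], "turn": [0, 0, 0]}, {"jaw": 0.1, "dp": [0.07, 0.0066, 0], "turn": [0, 0, 0]}, {"jaw": 0.1, "dp": [0.07, 0.0066, 0], "turn": [0, 0, 0]}]'

```text
time_s: 57.75
position: [0.6761, 0.1266, 0.1417]
ee_rot: [[-0.094, 0.996, -0.0], [0.996, 0.094, 0.003], [0.003, -0.0, -1.0]]
force: [-4.1, 0.6, 7.5]
finger_gap: 0.0213
finger_force: 26.8
```

Request:
arm_command --increments '[{"jaw": 0.1, "dp": [0.05, 0.0047, 0], "turn": [0, 0, 0]}, {"jaw": 0.1, "dp": [0.04, 0.004, 0], "turn": [0, 0, 0]}, {"jaw": 0.1, "dp": [0.04, 0.004, 0], "turn": [0, 0, 0]}, {"jaw": 0.1, "dp": [0.04, 0.004, 0], "turn": [0, 0, 0]}, {"jaw": 0.1, "dp": [0.04, 0.004, 0], "turn": [0, 0, 0]}, {"jaw": 0.1, "dp": [0.04, 0.004, 0], "turn": [0, 0, 0]}, {"jaw": 0.1, "dp": [0.04, 0.004, 0], "turn": [0, 0, 0]}, {"jaw": 0.1, "dp": [0.04, 0.004, 0], "turn": [0, 0, 0]}]'

```text
time_s: 58.55
position: [0.6893, 0.1278, 0.1418]
ee_rot: [[-0.094, 0.996, -0.0], [0.996, 0.094, 0.003], [0.003, 0.0, -1.0]]
force: [-2.5, 0.3, 6.7]
finger_gap: 0.0214
finger_force: 26.7
```

Request:
arm_command --increments '[{"jaw": 0.1, "dp": [0.035, 0.0033, 0], "turn": [0, 0, 0]}, {"jaw": 0.1, "dp": [0.035, 0.0033, 0], "turn": [0, 0, 0]}, {"jaw": 0.1, "dp": [0.035, 0.0033, 0], "turn": [0, 0, 0]}, {"jaw": 0.1, "dp": [0.035, 0.0033, 0], "turn": [0, 0, 0]}]'

```text
time_s: 58.95
position: [0.6914, 0.1281, 0.1417]
ee_rot: [[-0.095, 0.995, -0.01], [0.996, 0.095, 0.002], [0.003, -0.01, -1.0]]
force: [-14.0, -1.9, 13.5]
finger_gap: 0.0214
finger_force: 29.0
```

Request:
arm_command --increments '[{"jaw": 0.1, "dp": [0.035, 0.0033, 0], "turn": [0, 0, 0]}, {"jaw": 0.1, "dp": [0.035, 0.0033, 0], "turn": [0, 0, 0]}, {"jaw": 0.1, "dp": [0.035, 0.0033, 0], "turn": [0, 0, 0]}, {"jaw": 0.1, "dp": [0.035, 0.0033, 0], "turn": [0, 0, 0]}]'

```text
time_s: 59.35
position: [0.6922, 0.1281, 0.1414]
ee_rot: [[-0.095, 0.995, -0.023], [0.995, 0.095, 0.0], [0.002, -0.023, -1.0]]
force: [-25.0, -3.3, 21.5]
finger_gap: 0.0209
finger_force: 36.1
```

Contact with the home stop is at x = 0.691, a travel of 0.20 m as expected. I'll relax, release and retreat upward.

Request:
arm_command --increments '[{"jaw": 0.1, "dp": [-0.07, -0.006, 0], "turn": [0, 0, 0]}, {"jaw": 0.1, "dp": [-0.06, -0.006, 0], "turn": [0, 0, 0]}, {"jaw": 0.1, "dp": [0, 0, 0], "turn": [0, 0, 0]}]'

```text
time_s: 59.65
position: [0.6914, 0.128, 0.1415]
ee_rot: [[-0.095, 0.995, -0.01], [0.996, 0.095, 0.002], [0.003, -0.01, -1.0]]
force: [-11.8, -1.5, 11.2]
finger_gap: 0.0213
finger_force: 28.5
```

Request:
arm_command --increments '[{"jaw": 0.8, "dp": [0, 0, 0], "turn": [0, 0, 0]}, {"jaw": 0.8, "dp": [0, 0, 0], "turn": [0, 0, 0]}, {"jaw": 0.8, "dp": [0, 0, 0], "turn": [0, 0, 0]}, {"jaw": 0.8, "dp": [0, 0, 0.5], "turn": [0, 0, 0]}, {"jaw": 0.8, "dp": [0, 0, 0.8], "turn": [0, 0, 0]}, {"jaw": 0.8, "dp": [0, 0, 0.8], "turn": [0, 0, 0]}, {"jaw": 0.8, "dp": [0, -0.5, 0.5], "turn": [0, 0, 0]}]'

```text
time_s: 60.35
position: [0.697, 0.1103, 0.247]
ee_rot: [[-0.097, 0.995, 0.005], [0.995, 0.097, 0.004], [0.003, 0.005, -1.0]]
force: [1.3, 1.1, -0.2]
finger_gap: 0.068
finger_force: 0.0
```

Request:
arm_command --increments '[{"jaw": 0.8, "dp": [-0.4, -0.9, 0], "turn": [0, 0, 0]}, {"jaw": 0.8, "dp": [-0.4, -0.9, 0], "turn": [0, 0, 0]}, {"jaw": 0.8, "dp": [-0.4, -0.9, 0], "turn": [0, 0, 0]}, {"jaw": 0.8, "dp": [-0.4, -0.9, 0], "turn": [0, 0, 0]}, {"jaw": 0.8, "dp": [-0.4, -0.9, 0], "turn": [0, 0, 0]}, {"jaw": 0.8, "dp": [0, 0, 0], "turn": [0, 0, 0]}, {"jaw": 0.8, "dp": [0, 0, 0], "turn": [0, 0, 0]}]'

```text
time_s: 61.05
position: [0.6161, -0.0727, 0.2445]
ee_rot: [[-0.092, 0.996, 0.002], [0.996, 0.092, 0.003], [0.003, 0.002, -1.0]]
force: [0.1, 0.7, -0.3]
finger_gap: 0.0683
finger_force: 0.0
```

Run:
```python
from h import *
s=robot.state();print(s["time_s"],s["position"],s["force"],s["finger_gap"])
c=cam("top");P=cloud(c);g=(P[...,2]>.085)&(P[...,2]<.115)&(abs(P[...,0]-.69)<.04)&(abs(P[...,1]-.128)<.04);q=P[g];print("grip",q.mean(0),g.sum())
c2=cam("scene");cv2.imwrite("pics/fin.png",np.vstack([c2["frame"][100:400,:640]]))
```

```text
61.05 [ 0.61614735 -0.07271031  0.24449137] [ 0.14569411  0.70748582 -0.34282446] 0.06825582781666717
grip [0.68852731 0.12745148 0.10198907] 42
```

View pics/fin.png

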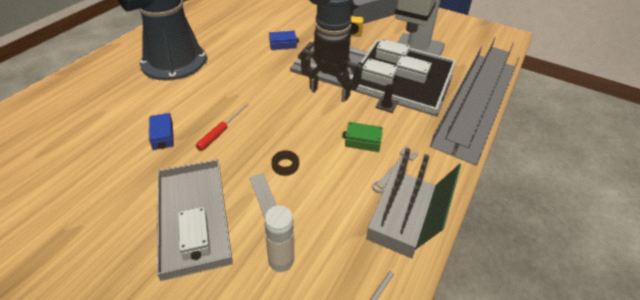

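Run:
```python
from h import *
for n in ("wrist","scene","top"):
    c=cam(n);P=cloud(c);g=(P[...,2]>.07)&(P[...,2]<.115)&(abs(P[...,0]-.69)<.03)&(abs(P[...,1]-.128)<.03)
    q=P[g];print(n,g.sum(),((q.min(0)+q.max(0))/2).round(4),np.median(q,0).round(4))
print([b for b in boxes(cam("top"),.086) if 70<b[2]<100])
```

```text
Traceback (most recent call last):
ValueError: zero-size array to reduction operation minimum which has no identity
```

Request:
arm_command --increments '[{"jaw": 0.8, "dp": [0.46, 0.8, 0], "turn": [0, 0, 0]}, {"jaw": 0.8, "dp": [0.46, 0.8, 0], "turn": [0, 0, 0]}, {"jaw": 0.8, "dp": [0.46, 0.8, 0], "turn": [0, 0, 0]}, {"jaw": 0.8, "dp": [0.46, 0.8, 0], "turn": [0, 0, 0]}, {"jaw": 0.8, "dp": [0, 0, 0], "turn": [0, 0, 0]}, {"jaw": 0.8, "dp": [0, 0, 0], "turn": [0, 0, 0]}, {"jaw": 0.8, "dp": [0, 0, 0], "turn": [0, 0, 0]}]'

```text
time_s: 61.9
position: [0.6891, 0.0565, 0.2442]
ee_rot: [[-0.095, 0.995, 0.0], [0.995, 0.095, 0.002], [0.002, 0.0, -1.0]]
force: [0.1, 0.6, -0.2]
finger_gap: 0.068
finger_force: 0.0
```

Run:
```python
from h import *
print(robot.state()["position"])
c=cam("wrist");P=cloud(c);g=(P[...,2]>.09)&(P[...,2]<.115)&(abs(P[...,0]-.69)<.04)&(abs(P[...,1]-.128)<.04)
q=P[g];print(g.sum(),((q.min(0)+q.max(0))/2).round(4),q.min(0),q.max(0))
```

```text
[0.68911099 0.05646714 0.2442072 ]
876 [0.6896 0.1279 0.1043] [0.67900882 0.11738887 0.10082539] [0.70016385 0.13842395 0.10785552]
```

The grip is at 0.6896 against 0.4907 when pulled out, a travel of 0.200 m, so the carriage is fully home.

```bash
python3 -c "
from h import *
print(robot.hand_in())"
```

```text
the job is handed in; nothing more can be done
None
```

The job is done and handed in: the one rattling box (A) lies flat in the rework tray, and the three sound boxes lie flat on the carriage, which is fully home under the marking head.

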